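Hold the block box in the locking forceps, slide its lid open, release it

TASK

Swing the free handle of the bench-mounted locking forceps shut until its ratchet holds the white block box firmly in the jaws by itself. With the box so held, push the box's stiff lid all the way open by its raised bar, then press the free handle's ring down and outward to slip it off the ratchet, so that the handle swings wide open and the opened box stands free on the plate. Leave the dish, the slide mailer and the timer alone.

Things in the scene. Friction and masses are not known exactly. Their poses are not given: they have to be found in the camera images.
- clamp: Fixed base plate, 205 x 112 mm, top 10 mm above the bench, carrying large steel scissor-type locking forceps that lie flat, mid-plane 30 mm above the bench. Origin: on the bench under the pivot. x: from the pivot along the jaws (handles towards -x), y: towards the free handle, z up. Plate from x = -65 to 140 mm. Jaw pads 34 mm long, centred at x = 80 mm; the fixed pad's face is at y = 26 mm.
- fixed_ring (a point): Centre of the fixed handle's ring, 35 mm across, at (-131, -25) mm in the clamp's frame, 30 mm above the bench. It does not move. The two limbs' toothed racks cross at x = -95 mm, the free limb's rack below the fixed one's.
- free_ring (a point): Centre of the free handle's ring: 35 mm across, hole 20 mm, top 34 mm and underside 26 mm above bare bench. In the clamp's frame about (-116, 67) mm when open, (-131, 25) mm on the second tooth. Push it from outside towards the fixed ring to close (6 to 18 N, arc about the pivot). When locked, pressing it down 4 to 5 mm (6 to 12 N; stop at 9 mm) frees the teeth and it springs outward.
- handle (a joint): Free handle's angle in rad: 0 fully open (a spring holds it there), grows as it closes. The jaws meet the box at about 0.21; then the limb flexes and the ratchet catches at about 0.28, 0.33 and 0.38 (teeth 1 to 3, grip 6, 10, 14 N); hard stop 0.42. Let go between teeth, it drops back to the last one. A pressing finger's friction can keep it from springing open: draw it outward 25 mm while pressed.
- block_box: Loose white plastic block box with tissue blocks in it, 110 x 52 mm, 33 mm high to its rims, about 0.2 kg, standing on the clamp's plate between the open jaws. Origin: centre of its underside. x: along its length, away from the forceps' pivot; z up. Its lid slides towards +x.
- lid_bar (a point): Middle of the raised bar across the grey lid, at the bar's top face, 54 mm above the bench. The bar is 7 mm thick along the box's x, 34 mm wide along y and stands 14 mm over the lid. Push its -x side (towards the forceps' pivot) along the box's +x.
- lid (a joint): How far the lid is slid open, in m: 0 shut, 0.060 fully open (stop). It needs 3 to 4 N, more than the friction that keeps an unclamped box in place.
- petri_dish: Clear round dish, 64 mm across, 17 mm high. Bystander, origin under its centre.
- white_case: Flat white slide mailer, 66 x 24 x 15 mm. Bystander, origin under its centre.
- timer: White bench timer, 62 x 62 x 23 mm. Bystander, origin under its centre.

How it is judged:
On the way, in this order (a step that is already met when the one before it is completed fails the run):
1. the ratchet holds the handle shut by itself, with the box gripped in the jaws and the robot off the forceps (value of joint handle above 0.27 rad and contact force between clamp and block_box above 8 N and contact force between each of the arm, the fingers and clamp below 0.2 N), for 0.3 s.
2. the lid is pushed fully open while the ratchet still holds the box (value of joint lid above 0.054 m and value of joint handle above 0.27 rad), for 0.2 s.
At the end, for the whole second after the job is handed in: The forceps' handle is wide open again (joint below 0.08 rad), the lid is open (slid at least 52 mm of its 60), and the box stands level and at rest on the plate between the jaws (its middle 65 to 110 mm from the pivot along the jaws) (value of joint handle below 0.08 rad and value of joint lid above 0.052 m and angle between block_box's own z axis and vertical below 0.05 rad and x of block_box in the frame of clamp between 0.065 and 0.11 m and z of block_box in the frame of clamp below 0.014 m and linear speed of block_box below 0.02 m/s); the robot touches nothing.
It fails at once if the dish, the mailer or the timer is shifted by more than 20 mm (distance of any of petri_dish, white_case, timer from where it was at the start of the episode above 0.02 m).
It fails at once if the box is tipped or lifted out (angle between block_box's own z axis and vertical above 0.3 rad or z of block_box in the frame of clamp above 0.03 m).
It also fails if it takes over 59 s, if anything falls off the work surface, if the arm or the gripper's body presses on something with over 40 N, if the wrist force passes 120 N, or if a joint passes its speed limit or range.

ROBOT

A 7-joint arm with a two-finger parallel gripper is mounted at the origin on a cart in front of the work surface, level with it; the furniture and walls round the work are solid. World frame = base frame: x ahead of the robot, y to its left, z up, the work surface at z = 0. Lengths are in m, angles in rad, forces in N, time in s.
With the tool pointing down it reaches from about 0.4 to 0.85 m from the base axis. Payload 4.5 kg.
Tool frame: the origin (TCP) lies midway between the tips of the shut fingers; the grasp point (between the pads) lies 19 mm behind it; z points along the fingers, y is the direction in which the jaws open and shut (so a half turn about z gives the same grasp; the last joint's range is limited). The gripper opens to 88 mm and grips with 3 to 60 N. Pads are 18 mm wide; open, the fingers measure 123 mm over their backs; the gripper's body (75 mm by 187 mm) begins 45 mm behind the grasp point.
Start: joints at [-1.217, 0.689, -0.195, 1.565, 0.157, 0.902, -0.215], TCP at [0.196, 0.593, 0.239] pointing down, gripper open.
Joint ranges: [-3.01, 3.01], [-0.46, 2.08], [-1.47, 1.51], [0.13, 2.56], [-1, 4.14], [0.04, 2.09], [-2.66, 2.66]. Speed limits (rad/s): [2.57, 2.57, 3.14, 3.14, 3.14, 3.14, 3.14].

INTERFACE

Orientations are given as a unit quaternion [x, y, z, w].
In Python, from plant import r gives the robot as it stands.
- The arm moves only by the tool play_rows, never from a script. Its argument "targets" is a list of rows, each an object of numbers: "jaw": the closure, from 0 (fully open) to 1 (shut); "dx", "dy", "dz": the shift along the tool's x, y, z in m; "yaw": the turn about the tool's z in rad. A call has exactly 5 rows; each row shifts and turns the pose as measured when the row begins, along the tool's axes as they then stand; what a row does not reach is not made up. A row lasts 1/10 s, in which the tool goes at most 50 mm and 8.59 degrees, less where a joint would pass 70% of its speed; a pose out of reach is approached as far as the arm can. A call with a gripper value outside its range is refused whole. The fingers move at their own pace and stop on an object; "squeeze" is the grip in N (left out, the last holds). Time passes only in rows, so rows that do not move let the fingers close, or fill a call up. It gives the time, the measured TCP pose, the force and the opening at its end, in the units of the state.
- r.get_state(): the state, without advancing time (a new reading comes with each control period).
- r.snapshot(name): name is "scene" or "side" or "wrist"; returns a dict with "frame" (400x640x3 uint8, red, green, blue), "z_map" (400x640 float32, m along the optical axis (not along the pixel's ray), 0 where there is no reading), "mtx" (3x3 intrinsics, pixels), "position" and "orientation" of the camera in the world; the wrist camera has in their place "T_tool_cam" (4x4, takes a point from camera to tool coordinates, whose origin is the TCP and whose axes are the flange's). Camera axes: x right, y up, looking along -z (the intrinsics and any distortion apply to the point x, -y, -z); pixel columns grow to the right and rows downward; lengths in m; the calibration is good to about 2 mm. A picture is of the moment at which its call begins: read the wrist's pose just before it.
- r.finish_job(): hands the job in, once; it reports no verdict.
The state is a dict: "clock": time; "q": joint angles; "qd": joint speeds; "joint_torque": joint torques, N m; "tool_pos": TCP position; "eef_rot": TCP orientation; "contact_force": force on the tool from outside, world axes, zero at the start; "moment": the same for the moment, N m; "opening": opening from 0.0 (shut) to 1.0 (fully open).
Only numpy, scipy, OpenCV 4.12 (cv2) and the standard library are available. Lean on these libraries where they do the work, as an engineer would, in place of code of your own. Each camera call takes 0.05 s, during which the arm holds its last target.

## Working session

There is one attempt and no reset: what is moved stays moved. The work goes in short steps, Python scripts to look and compute and a tool call to move; the robot and the scene stay as the last step left them, time stands still between calls to the robot, and variables do not carry over. Pictures are saved under pics/ and viewed, and the job is handed in when it is done.

Besides the shell and the picture viewer there is one more tool, called after ">>>" as name(argument=value, ...), one argument or row to a line, values as JSON. play_rows: Moves the arm, as the interface text tells. Its arguments: {"type":"object","properties":{"targets":{"type":"array"},"squeeze":{"type":"number"}},"required":["targets"]}

```bash
mkdir -p pics; ls; cat > h.py <<'E'
import numpy as np, cv2
from scipy.spatial.transform import Rotation as R
from plant import r
def snap(n,fn=None):
    st=r.get_state()
    s=r.snapshot(n)
    if fn: cv2.imwrite('pics/'+fn,s['frame'][:,:,::-1])
    if n=='wrist':
        T=np.eye(4);T[:3,:3]=R.from_quat(st['eef_rot']).as_matrix();T[:3,3]=st['tool_pos']
        s['T']=T@np.array(s['T_tool_cam'])
    else:
        T=np.eye(4);o=np.array(s['orientation']);T[:3,:3]=o if o.shape==(3,3) else R.from_quat(o).as_matrix();T[:3,3]=s['position'];s['T']=T
    return s
def cloud(s):
    z=s['z_map'];K=s['mtx'];v,u=np.mgrid[:z.shape[0],:z.shape[1]]
    p=np.stack([(u-K[0,2])/K[0,0]*z,-(v-K[1,2])/K[1,1]*z,-z],-1)
    return p@s['T'][:3,:3].T+s['T'][:3,3]
def ray(s,u,v,h):
    K=s['mtx'];d=s['T'][:3,:3]@np.array([(u-K[0,2])/K[0,0],-(v-K[1,2])/K[1,1],-1]);c=s['T'][:3,3]
    return c+d*(h-c[2])/d[2]
E
python3 - <<'E'
from h import *
for n in ['scene','side','wrist']:
    s=snap(n,n+'0.png');print({k:(v if k not in('frame','z_map') else v.shape) for k,v in s.items()})
print(r.get_state())
E
```

```text
pics
{'frame': (400, 640, 3), 'z_map': (400, 640), 'mtx': array([[384.80397452,   0.        , 316.68554607],
       [  0.        , 384.80397452, 197.08510471],
       [  0.        ,   0.        ,   1.        ]]), 'position': array([0.79460151, 0.37875787, 0.90962301]), 'orientation': array([0.0679519 , 0.2509201 , 0.92984717, 0.26039564]), 'T': array([[-0.8551533 , -0.4501553 ,  0.25704676,  0.79460151],
       [ 0.51835729, -0.73846643,  0.43124593,  0.37875787],
       [-0.00430723,  0.50202344,  0.86484329,  0.90962301],
       [ 0.        ,  0.        ,  0.        ,  1.        ]])}
{'frame': (400, 640, 3), 'z_map': (400, 640), 'mtx': array([[430.40106567,   0.        , 317.8316212 ],
       [  0.        , 430.40106567, 198.21772507],
       [  0.        ,   0.        ,   1.        ]]), 'position': array([0.33613856, 0.9040543 , 0.45156434]), 'orientation': array([-0.05288871,  0.56016934,  0.82269981, -0.08110558]), 'T': array([[-0.98124934,  0.07419783, -0.17788878,  0.33613856],
       [-0.19270436, -0.35926439,  0.91312328,  0.9040543 ],
       [ 0.00384266,  0.93028156,  0.36
[... 915 characters left out ...]
 'q': array([-1.21719031,  0.68980756, -0.19451781,  1.56606232,  0.15732256,
        0.90251378, -0.21507818]), 'qd': array([-3.67570842e-04, -1.20114890e-03, -1.09082907e-04,  6.64604943e-04,
       -2.63215259e-05, -1.21950441e-03, -1.14028317e-04]), 'joint_torque': array([-1.88097154e-03, -5.27866745e+01, -1.26881048e+00, -1.53586203e+01,
       -5.25430217e-02,  3.88080283e-03,  1.00568541e-04]), 'tool_pos': array([0.19638654, 0.59285215, 0.23809531]), 'eef_rot': array([ 1.59178725e-01,  9.87249535e-01, -6.98240809e-04, -4.91417811e-05]), 'contact_force': array([ 0.0800347 , -0.61757059, -0.11113571]), 'moment': array([0.00241895, 0.05818385, 0.03530521]), 'opening': 0.9985745170057047}
```

View pics/scene0.png

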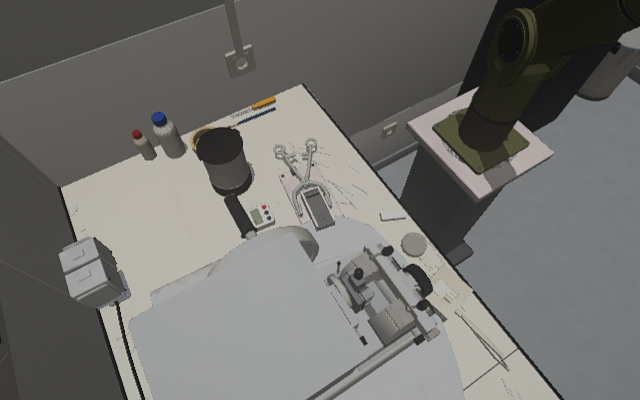

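View pics/side0.png

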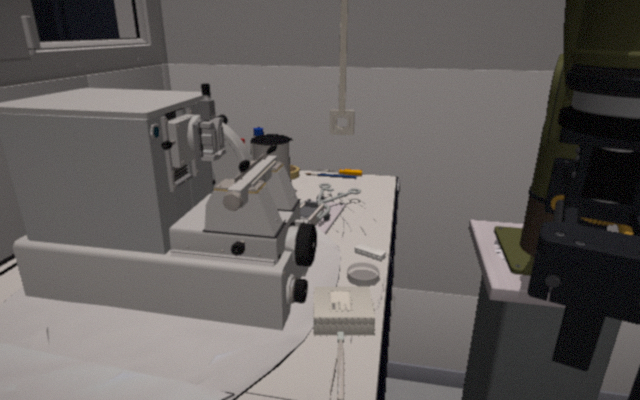

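View pics/wrist0.png

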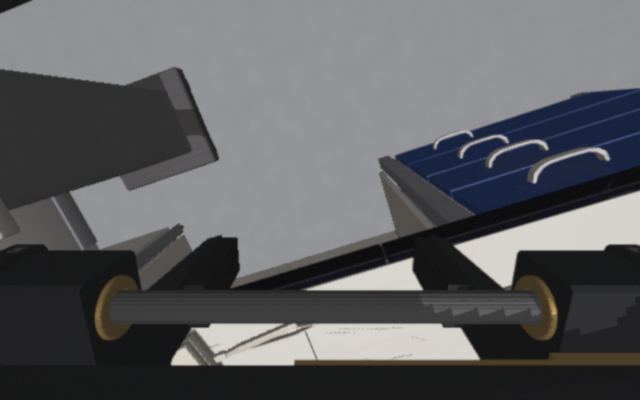

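The scene view shows the forceps near (300,175), with rings at about (282,153) and (311,143), the box at (317,207), the timer at (262,215), the mailer at (393,216) and the dish at (413,243). I'll zoom in and cast rays.

```bash
python3 - <<'E'
from h import *
s=snap('scene')
f=s['frame'][:,:,::-1]
c=f[120:280,230:450];cv2.imwrite('pics/scene_zoom.png',cv2.resize(c,None,fx=3.6,fy=3.6,interpolation=cv2.INTER_CUBIC))
P=cloud(s)
for n,(u,v,h) in dict(ringL=(282,153,.034),ringR=(311,143,.034),box=(317,207,.04),timer=(262,215,.023),mailer=(393,216,.015),dish=(413,243,.017)).items():
    print(n,ray(s,u,v,h).round(3),P[v,u].round(3))
E
```

```text
ringL [ 0.543 -0.232  0.034] [ 0.544 -0.229  0.037]
ringR [ 0.455 -0.22   0.034] [ 0.441 -0.245 -0.003]
box [ 0.551 -0.029  0.04 ] [ 0.551 -0.029  0.04 ]
timer [ 0.68  -0.091  0.023] [ 0.68  -0.094  0.018]
mailer [0.388 0.085 0.015] [0.388 0.085 0.014]
dish [0.392 0.173 0.017] [0.391 0.172 0.015]
```

View pics/scene_zoom.png

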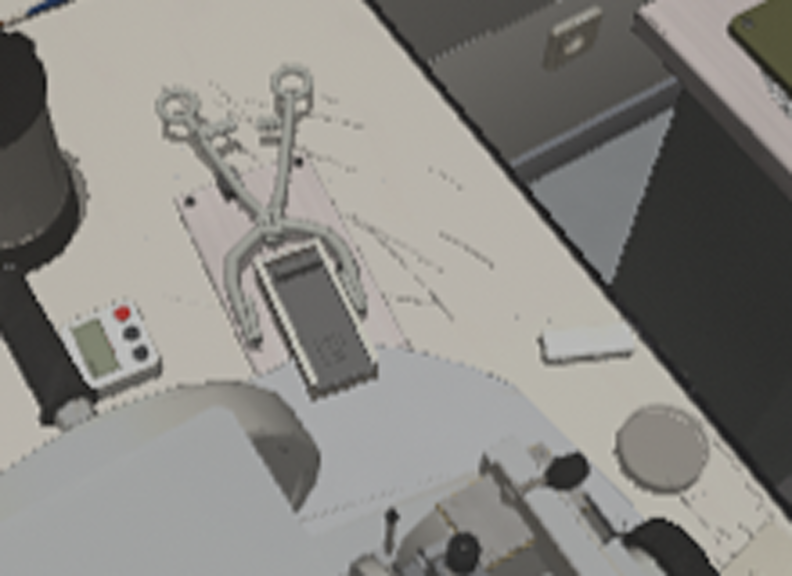

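```bash
python3 - <<'E'
from h import *
H={}
m=np.zeros((26,14))-9
for n in ['scene','side']:
    s=snap(n);P=cloud(s).reshape(-1,3);z=s['z_map'].ravel()>0
    P=P[z]
    i=((P[:,1]+.5)/.05).astype(int);j=((P[:,0]-.2)/.05).astype(int)
    k=(i>=0)&(i<26)&(j>=0)&(j<14)&(P[:,2]<.7)&(P[:,1]>-.5)&(P[:,0]>.2)
    np.maximum.at(m,(i[k],j[k]),P[k,2])
print('cols x',[round(.2+.05*j,2) for j in range(14)])
for i in range(26): print('%5.2f'%(-.5+.05*i),' '.join('%4d'%(v*1000) if v>-8 else '   .' for v in m[i]))
E
```

```text
cols x [0.2, 0.25, 0.3, 0.35, 0.4, 0.45, 0.5, 0.55, 0.6, 0.65, 0.7, 0.75, 0.8, 0.85]
-0.50  528  528  528  529  529  530  530  530  531  531  531  531  532  532
-0.45 -844 -844    2    4    5   22   23   15    8   27   27  152  152  106
-0.40 -843 -844    3    4    3    3    3    4    4   24   26  117  118    3
-0.35    .    .    3    3    4    4    3    2    2  160  161    4    3    4
-0.30    .    .    2    3    4    4   34   34  164  176  175  163    5    3
-0.25    .    .    3    3   35   38   39   34  165  176  176  165    3    3
-0.20    .    .    0    3    3   37   36   26    3  166  166    4    4    5
-0.15    .    .    2    5    3   12   38   37    4   25   24    3    3    3
-0.10    .    .    1    3    4   32   55   55    5   25   24    4    6    3
-0.05    .    .    1    4    3   23   45   45   34    3  269  268   46   44
 0.00    .    .    1    3    3   15   45   44    .    .  269  267    .    .
 0.05    .    .    2   17   17   13   12   12  230  277  290  291  280  230
 0.10    .    .    1   17   18    9  108  115  229  341  342  342  342  343
 0.15    .    .    2   18  
[... 260 characters left out ...]
4  343  343  343
 0.35    .    .    1   36   37  108  119  241  119  339  339  339  339  339
 0.40    .    .    1   10   10   12   10   11   10    8    6    7    7    9
 0.45  337    .    1   11    9   12   13    9    5    6    6    6    6    9
 0.50  355    .    1   11    4    3   19   23   23   25   26   27   29   30
 0.55  468    .    2    2    2    .    .    .    .   15   17   22   22    .
 0.60  467    .    1   -1    .    .    .    .    .    .    .    .    .    .
 0.65  346  345    .    .    .    .    .    .    .    .    .    .    .    .
 0.70    .    .    .    .    .    .    .    .    .    .    .    .    .    .
 0.75    .    .    .    .    .    .    .    .    .    .    .    .    .    .
```

>>> play_rows(
  targets=[
    {"jaw": 1,"dx": -0.027,"dy": -0.03,"dz": -0.004,"yaw": 0},
    {"jaw": 1,"dx": -0.027,"dy": -0.03,"dz": -0.004,"yaw": 0},
    {"jaw": 1,"dx": -0.027,"dy": -0.03,"dz": -0.004,"yaw": 0},
    {"jaw": 1,"dx": -0.027,"dy": -0.03,"dz": -0.004,"yaw": 0},
    {"jaw": 1,"dx": -0.027,"dy": -0.03,"dz": -0.004,"yaw": 0},
  ],
  squeeze=20,
)

```text
clock: 0.8
tool_pos: [0.2755, 0.4085, 0.257]
eef_rot: [0.154, 0.988, 0.002, -0.002]
contact_force: [0.9, -0.5, -0.4]
opening: 0.572
```

>>> play_rows(
  targets=[
    {"jaw": 1,"dx": -0.028,"dy": -0.031,"dz": 0,"yaw": 0},
    {"jaw": 1,"dx": -0.028,"dy": -0.031,"dz": 0,"yaw": 0},
    {"jaw": 1,"dx": -0.028,"dy": -0.031,"dz": 0,"yaw": 0},
    {"jaw": 1,"dx": -0.028,"dy": -0.031,"dz": 0,"yaw": 0},
    {"jaw": 1,"dx": -0.028,"dy": -0.031,"dz": 0,"yaw": 0},
  ],
)

```text
clock: 1.3
tool_pos: [0.3649, 0.2113, 0.2572]
eef_rot: [0.153, 0.988, 0.004, -0.0]
contact_force: [1.0, 0.5, 0.4]
opening: 0.119
```

>>> play_rows(
  targets=[
    {"jaw": 1,"dx": -0.017,"dy": -0.038,"dz": 0,"yaw": 0},
    {"jaw": 1,"dx": -0.017,"dy": -0.038,"dz": 0,"yaw": 0},
    {"jaw": 1,"dx": -0.017,"dy": -0.038,"dz": 0,"yaw": 0},
    {"jaw": 1,"dx": -0.017,"dy": -0.038,"dz": 0,"yaw": 0},
    {"jaw": 1,"dx": -0.017,"dy": -0.038,"dz": 0,"yaw": 0},
  ],
)

```text
clock: 1.8
tool_pos: [0.3914, -0.0032, 0.2565]
eef_rot: [0.153, 0.988, 0.005, 0.002]
contact_force: [1.2, 0.3, -0.0]
opening: 0.005
```

>>> play_rows(
  targets=[
    {"jaw": 1,"dx": -0.017,"dy": -0.038,"dz": 0,"yaw": 0},
    {"jaw": 1,"dx": -0.017,"dy": -0.038,"dz": 0,"yaw": 0},
    {"jaw": 1,"dx": -0.017,"dy": -0.038,"dz": 0,"yaw": 0},
    {"jaw": 1,"dx": 0,"dy": 0,"dz": 0,"yaw": 0},
    {"jaw": 1,"dx": 0,"dy": 0,"dz": 0,"yaw": 0},
  ],
)

```text
clock: 2.3
tool_pos: [0.4058, -0.1392, 0.2561]
eef_rot: [0.16, 0.987, 0.004, 0.004]
contact_force: [-0.2, 1.4, 0.8]
opening: 0.002
```

```bash
python3 - <<'E'
from h import *
s=snap('wrist','w1.png');s=snap('scene','s1.png');print(r.get_state()['tool_pos'])
E
```

```text
[ 0.40576242 -0.13826876  0.25611542]
```

View pics/w1.png

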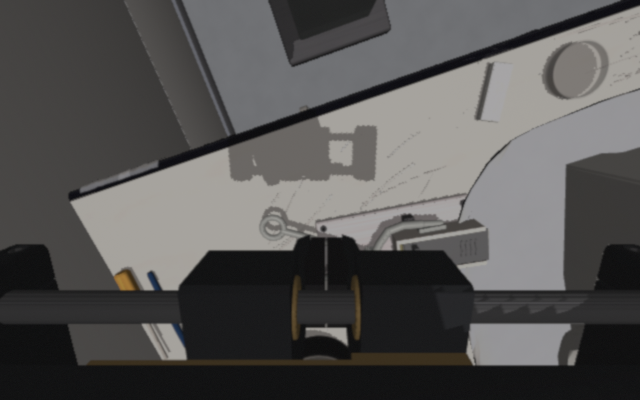

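View pics/s1.png

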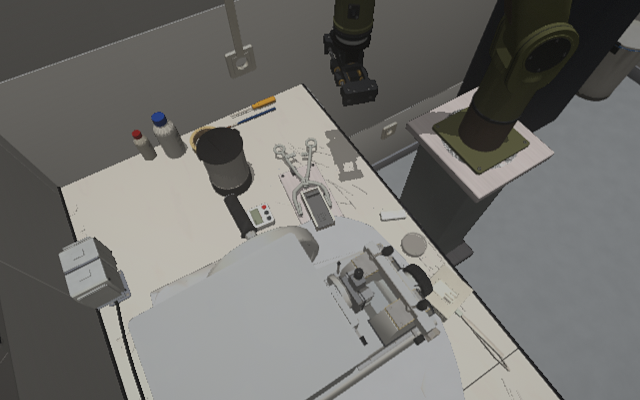

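The wrist view shows the free ring at about (272,224) and the box at (440,245), with the gripper hiding the rest. I'll move further out so the camera sees the whole tool.

>>> play_rows(
  targets=[
    {"jaw": 1,"dx": -0.04,"dy": 0.007,"dz": -0.015,"yaw": 0},
    {"jaw": 1,"dx": -0.04,"dy": 0.007,"dz": -0.015,"yaw": 0},
    {"jaw": 1,"dx": -0.04,"dy": 0.007,"dz": -0.015,"yaw": 0},
    {"jaw": 1,"dx": -0.035,"dy": 0.007,"dz": -0.01,"yaw": 0},
    {"jaw": 1,"dx": 0,"dy": 0,"dz": 0,"yaw": 0},
  ],
)

```text
clock: 2.9
tool_pos: [0.5612, -0.1486, 0.3113]
eef_rot: [0.15, 0.989, 0.005, -0.002]
contact_force: [-0.2, 0.6, -0.5]
opening: 0.007
```

```bash
python3 - <<'E'
from h import *
s=snap('wrist','w2.png');st=r.get_state();print(st['tool_pos'],st['q'])
np.savez('w2.npz',**s)
E
```

```text
[ 0.55858165 -0.14816208  0.31054743] [ 0.34460587  0.55477547 -0.26847998  1.60647454  0.15297393  1.00908032
  1.30207136]
```

View pics/w2.png

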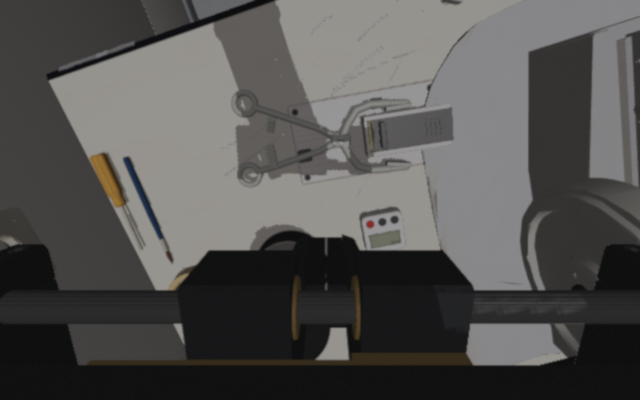

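The wrist view shows the free ring at (244,103), the fixed ring at (251,175), the pivot near (338,137) and the box spanning (365-453, 105-152). I'll refine these on a zoom.

```bash
python3 - <<'E'
from h import *
s=dict(np.load('w2.npz'))
f=s['frame'][:,:,::-1]
cv2.imwrite('pics/w2z.png',cv2.resize(f[70:200,220:470],None,fx=3.2,fy=3.2,interpolation=cv2.INTER_CUBIC))
P=cloud(s)
Z=P[...,2]
# height masks
for a,b in [(.028,.040),(.040,.05),(.050,.06)]:
    m=((Z>a)&(Z<b)).astype(np.uint8);m[:70]=0;m[200:]=0;m[:,:220]=0;m[:,480:]=0
    n,l,st,c=cv2.connectedComponentsWithStats(m)
    print(a,b,[(st[i].tolist(),c[i].round(1).tolist()) for i in range(1,n) if st[i,4]>15])
    cv2.imwrite('pics/m%d.png'%(a*1000),cv2.resize(m[70:200,220:470]*255,None,fx=3.2,fy=3.2))
E
```

```text
0.028 0.04 [([231, 90, 181, 98, 3554], [317.5, 137.8]), ([371, 107, 83, 46, 1381], [414.5, 129.8]), ([362, 117, 8, 40, 67], [365.2, 137.2]), ([266, 120, 9, 13, 79], [270.0, 125.8]), ([373, 120, 6, 5, 16], [375.4, 121.9])]
0.04 0.05 [([363, 104, 90, 54, 1762], [408.6, 130.5]), ([443, 110, 9, 8, 27], [446.9, 114.0]), ([447, 118, 6, 10, 21], [450.2, 122.0])]
0.05 0.06 [([380, 122, 8, 27, 154], [383.2, 135.1])]
```

View pics/w2z.png

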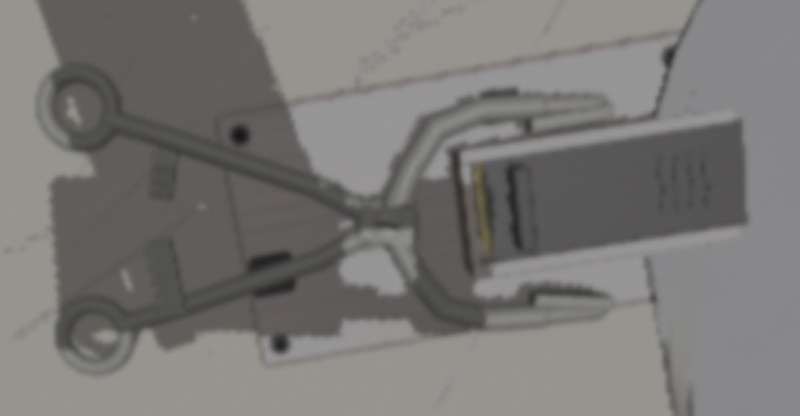

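View pics/m28.png

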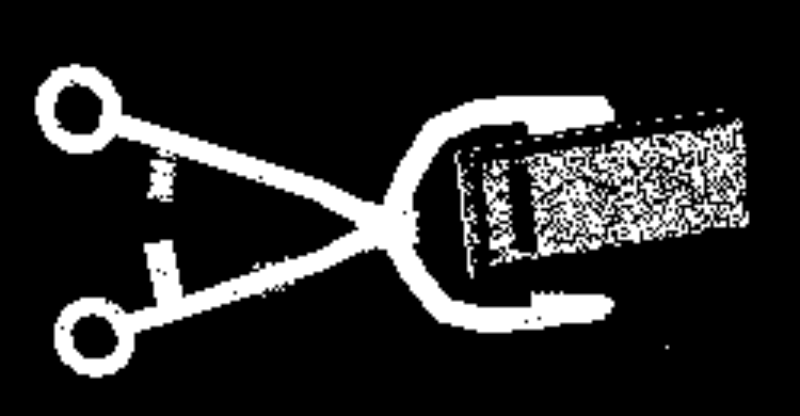

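```bash
cat > meas.py <<'E'
from h import *
def ring(s,u,v,h=.034,rad=26):
    P=cloud(s);Z=P[...,2]
    m=((Z>.024)&(Z<.042)).astype(np.uint8);w=np.zeros_like(m);cv2.circle(w,(u,v),rad,1,-1);m*=w
    cs,hi=cv2.findContours(m,cv2.RETR_CCOMP,cv2.CHAIN_APPROX_NONE)
    best=None
    for c,hh in zip(cs,hi[0]):
        if hh[3]>=0 and cv2.contourArea(c)>15:
            if best is None or cv2.contourArea(c)>cv2.contourArea(best):best=c
    e=cv2.fitEllipse(best)
    return ray(s,*e[0],h),e
def frame(fix,free,angle=0.0):
    # clamp pose in the plane
    r0=np.hypot(116,67)/1000;a0=np.arctan2(67,-116)
    A=np.array([[-.131,-.025],[r0*np.cos(a0+angle),r0*np.sin(a0+angle)]]);B=np.array([fix[:2],free[:2]])
    th=np.arctan2(*(B[1]-B[0])[::-1])-np.arctan2(*(A[1]-A[0])[::-1])
    Rm=np.array([[np.cos(th),-np.sin(th)],[np.sin(th),np.cos(th)]])
    return th,Rm,B.mean(0)-Rm@A.mean(0),np.linalg.norm(B[1]-B[0]),np.linalg.norm(A[1]-A[0])
E
python3 - <<'E'
from meas import *
s=dict(np.load('w2.npz'))
fr,e1=ring(s,244,103);fx,e2=ring(s,251,175)
print(fr,e1);print(fx,e2)
th,Rm,o,d,D=frame(fx,fr);print(th,Rm,o,d,D)
P=cloud(s);Z=P[...,2]
inv=lambda p:Rm.T@(np.asarray(p)[:2]-o)
# plate corner px in zoom -> full
for n,(u,v,h) in dict(cornA=(218,115,.01),cornB=(267,366,.01)).items():
    p=ray(s,220+u/3.2,70+v/3.2,h);print(n,p.round(4),inv(p).round(4))
# bar
m=(Z>.05)&(Z<.06);m[:70]=0;m[200:]=0;m[:,:350]=0;m[:,480:]=0
q=P[m];print('bar',np.median(q,0),inv(np.median(q,0)),cv2.minAreaRect((q[:,:2]*1000).astype(np.float32)))
m=(Z>.026)&(Z<.047);m[:95]=0;m[160:]=0;m[:,:362]=0;m[:,460:]=0
u=np.mgrid[:400,:640][1]
# box region: above .0385 lid/rims
m2=(Z>.039)&(Z<.047)&m
q=P[m2];R2=cv2.minAreaRect((q[:,:2]*1000).astype(np.float32));print('lid',R2,np.median(q[:,2]))
q=np.array([inv(p) for p in q]);print(np.percentile(q,[0,1,50,99,100],axis=0))
b=np.median(P[(Z>-.01)&(Z<.01)][:,2]);print('bench z',b)
for a in [(-.131,.025),(0,0),(.08,0)]: print(a,(Rm@np.array(a)+o).round(4))
E
```

```text
[ 0.45373531 -0.22245563  0.034     ] ((243.99293518066406, 103.87122344970703), (15.918220520019531, 17.048967361450195), 158.511962890625)
[ 0.54216182 -0.24939578  0.034     ] ((248.9803466796875, 174.88397216796875), (14.349077224731445, 15.82551097869873), 125.39171600341797)
1.436689819325651 [[ 0.13370489 -0.99102119]
 [ 0.99102119  0.13370489]] [ 0.53527256 -0.11634239] 0.09243927655787086 0.09321480569094158
cornA [ 0.4716 -0.1715  0.01  ] [-0.0632  0.0557]
cornB [ 0.5814 -0.1859  0.01  ] [-0.0628 -0.055 ]
bar [ 0.5428954  -0.06470182  0.05327332] [ 0.05219611 -0.0006498 ] ((542.8842163085938, -64.45330810546875), (6.876885414123535, 32.983638763427734), 81.73721313476562)
lid ((548.6510620117188, -29.52661895751953), (114.19705200195312, 52.2628173828125), 81.49591064453125) 0.04034862629310046
[[ 0.03057452 -0.02826941]
 [ 0.03150692 -0.02709365]
 [ 0.09190185 -0.00102192]
 [ 0.14324063  0.02414901]
 [ 0.14507782  0.02514055]]
bench z 0.00010383863987073472
(-0.131, 0.025) [ 0.493  -0.2428]
(0, 0) [ 0.5353 -0.1163]
(0.08, 0) [ 0.546  -0.0371]
```

Geometry agrees with the sheet: ring spacing is 92.4 mm against 93.2, and the plate corners land at (-63, ±55). The box centre is at about clamp x = 88 mm. I'll approach the outside of the free ring.

>>> play_rows(
  targets=[
    {"jaw": 1,"dx": 0.023,"dy": -0.0205,"dz": 0.035,"yaw": 0},
    {"jaw": 1,"dx": 0.023,"dy": -0.0205,"dz": 0.035,"yaw": 0},
    {"jaw": 1,"dx": 0.023,"dy": -0.0205,"dz": 0.035,"yaw": 0},
    {"jaw": 1,"dx": 0.023,"dy": -0.0205,"dz": 0.035,"yaw": 0},
    {"jaw": 1,"dx": 0.023,"dy": -0.0205,"dz": 0.02,"yaw": 0},
  ],
)

```text
clock: 3.45
tool_pos: [0.4155, -0.2007, 0.1484]
eef_rot: [0.14, 0.99, 0.008, -0.0]
contact_force: [-0.2, -1.6, -0.7]
opening: 0.008
```

>>> play_rows(
  targets=[
    {"jaw": 1,"dx": 0,"dy": 0,"dz": 0.0,"yaw": 0},
    {"jaw": 1,"dx": 0,"dy": 0,"dz": 0,"yaw": 0},
    {"jaw": 1,"dx": 0,"dy": 0,"dz": 0,"yaw": 0},
    {"jaw": 1,"dx": 0,"dy": 0,"dz": 0,"yaw": 0},
    {"jaw": 1,"dx": 0,"dy": 0,"dz": 0,"yaw": 0},
  ],
)

```text
clock: 3.95
tool_pos: [0.4087, -0.1968, 0.1482]
eef_rot: [0.139, 0.99, 0.009, -0.005]
contact_force: [0.8, 0.5, 0.4]
opening: 0.008
```

```bash
cat > st.py <<'E'
from h import *
def st():
    s=r.get_state();M=R.from_quat(s['eef_rot']).as_matrix()
    print('t',s['clock'],'p',s['tool_pos'].round(4),'F',s['contact_force'].round(2),'q7',s['q'][6].round(3))
    print('axes',M.round(3).tolist())
    return s,M
def to(x,y,z):
    s,M=st();print('shift in tool',(M.T@(np.array([x,y,z])-s['tool_pos'])).round(4))
E
python3 - <<'E'
from st import *
to(.419,-.2116,.015)
E
```

```text
t 3.95 p [ 0.4087 -0.1968  0.1482] F [0.77 0.5  0.41] q7 1.351
axes [[-0.961, 0.275, -0.007], [0.275, 0.961, 0.019], [0.012, 0.016, -1.0]]
shift in tool [-0.0157 -0.0136  0.1328]
```

>>> play_rows(
  targets=[
    {"jaw": 1,"dx": -0.003,"dy": -0.0035,"dz": 0.04,"yaw": 0},
    {"jaw": 1,"dx": -0.003,"dy": -0.0035,"dz": 0.04,"yaw": 0},
    {"jaw": 1,"dx": -0.003,"dy": -0.0035,"dz": 0.03,"yaw": 0},
    {"jaw": 1,"dx": 0,"dy": -0.003,"dz": 0.01,"yaw": 0},
    {"jaw": 1,"dx": 0,"dy": 0,"dz": 0,"yaw": 0},
  ],
)

```text
clock: 4.45
tool_pos: [0.4225, -0.2103, 0.0275]
eef_rot: [0.136, 0.991, 0.008, 0.003]
contact_force: [0.3, 0.4, 0.0]
opening: 0.005
```

```bash
python3 - <<'E'
from st import *
snap('wrist','w3.png');snap('scene','s3.png')
to(.419,-.2116,.015)
E
```

```text
t 4.55 p [ 0.4231 -0.2102  0.0289] F [0.29 0.44 0.42] q7 1.307
axes [[-0.963, 0.27, 0.011], [0.27, 0.963, 0.015], [-0.007, 0.018, -1.0]]
shift in tool [ 0.0037 -0.0027  0.0138]
```

View pics/w3.png

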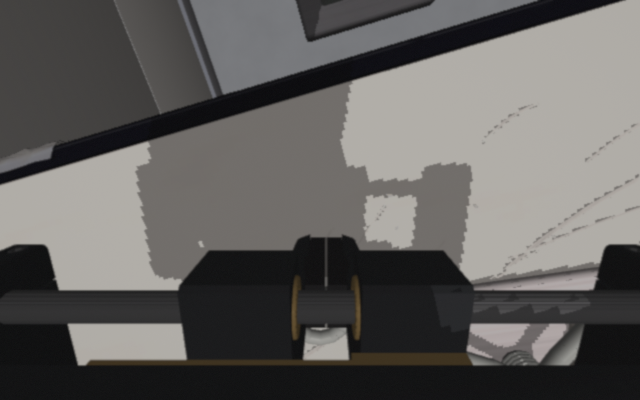

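>>> play_rows(
  targets=[
    {"jaw": 1,"dx": 0.002,"dy": -0.002,"dz": 0.01,"yaw": 0},
    {"jaw": 1,"dx": 0,"dy": 0,"dz": 0.003,"yaw": 0},
    {"jaw": 1,"dx": -0.003,"dy": -0.001,"dz": 0,"yaw": 0},
    {"jaw": 1,"dx": -0.004,"dy": -0.001,"dz": 0,"yaw": 0},
    {"jaw": 1,"dx": -0.004,"dy": -0.001,"dz": 0,"yaw": 0},
  ],
)

```text
clock: 5.05
tool_pos: [0.4315, -0.2183, 0.0186]
eef_rot: [0.137, 0.991, 0.008, 0.006]
contact_force: [-2.4, -1.2, -0.4]
opening: 0.002
```

```bash
python3 - <<'E'
from st import *
to(.475,-.2378,.016)
E
```

```text
t 5.05 p [ 0.4315 -0.2183  0.0186] F [-2.36 -1.16 -0.44] q7 1.3
axes [[-0.963, 0.271, 0.014], [0.271, 0.963, 0.014], [-0.01, 0.017, -1.0]]
shift in tool [-0.0471 -0.0071  0.003 ]
```

>>> play_rows(
  targets=[
    {"jaw": 1,"dx": -0.008,"dy": -0.003,"dz": 0.001,"yaw": 0},
    {"jaw": 1,"dx": -0.008,"dy": -0.0025,"dz": 0,"yaw": 0},
    {"jaw": 1,"dx": -0.008,"dy": -0.002,"dz": 0,"yaw": 0},
    {"jaw": 1,"dx": -0.008,"dy": -0.001,"dz": 0,"yaw": 0},
    {"jaw": 1,"dx": -0.005,"dy": -0.001,"dz": 0,"yaw": 0},
  ],
)

```text
clock: 5.55
tool_pos: [0.4581, -0.2374, 0.0168]
eef_rot: [0.137, 0.991, 0.008, -0.003]
contact_force: [-8.2, 5.0, 0.4]
opening: 0.004
```

```bash
python3 - <<'E'
from st import *
snap('scene','s4.png')
to(.477,-.241,.018)
E
```

```text
t 5.6 p [ 0.4584 -0.2376  0.0166] F [-6.86  2.92  0.03] q7 1.322
axes [[-0.962, 0.272, -0.004], [0.272, 0.962, 0.017], [0.009, 0.016, -1.0]]
shift in tool [-0.0188  0.0018 -0.0015]
```

>>> play_rows(
  targets=[
    {"jaw": 1,"dx": -0.006,"dy": 0.001,"dz": 0,"yaw": 0},
    {"jaw": 1,"dx": -0.006,"dy": 0.001,"dz": 0,"yaw": 0},
    {"jaw": 1,"dx": -0.006,"dy": 0.001,"dz": 0,"yaw": 0},
    {"jaw": 1,"dx": -0.006,"dy": 0,"dz": 0,"yaw": 0},
    {"jaw": 1,"dx": -0.005,"dy": 0,"dz": 0,"yaw": 0},
  ],
)

```text
clock: 6.1
tool_pos: [0.4663, -0.24, 0.0134]
eef_rot: [0.138, 0.99, 0.009, -0.027]
contact_force: [-8.0, 2.7, 4.5]
opening: 0.008
```

```bash
python3 - <<'E'
from st import *
s=snap('scene');f=s['frame'][100:280,240:440,::-1];cv2.imwrite('pics/s5.png',cv2.resize(f,None,fx=3,fy=3,interpolation=2))
to(.477,-.241,.018)
E
```

```text
t 6.15 p [ 0.4666 -0.2401  0.0133] F [-8.97  1.73  3.65] q7 1.331
axes [[-0.96, 0.274, -0.05], [0.273, 0.962, 0.026], [0.055, 0.011, -0.998]]
shift in tool [-0.01    0.002  -0.0052]
```

View pics/s5.png

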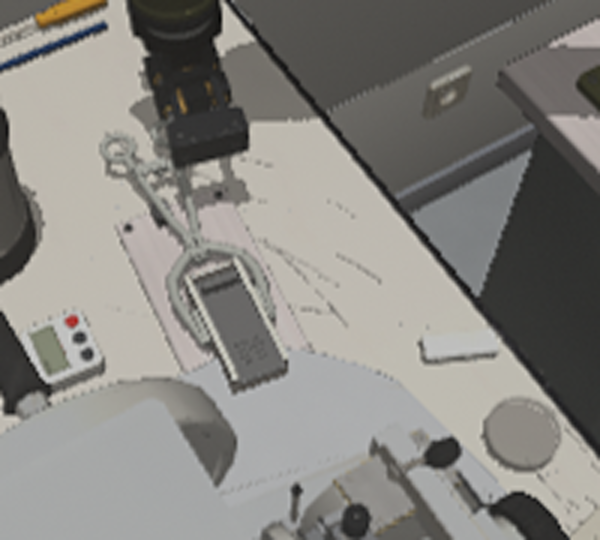

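The ring is about 70% closed and the jaws have met the box. The arm yields about as much as each step, so I'll use larger steps.

>>> play_rows(
  targets=[
    {"jaw": 1,"dx": -0.009,"dy": 0.001,"dz": -0.002,"yaw": 0},
    {"jaw": 1,"dx": -0.01,"dy": 0.001,"dz": -0.002,"yaw": 0},
    {"jaw": 1,"dx": -0.011,"dy": 0.001,"dz": -0.002,"yaw": 0},
    {"jaw": 1,"dx": -0.011,"dy": 0,"dz": -0.002,"yaw": 0},
    {"jaw": 1,"dx": -0.011,"dy": 0,"dz": -0.002,"yaw": 0},
  ],
)

```text
clock: 6.65
tool_pos: [0.4776, -0.245, 0.0148]
eef_rot: [0.139, 0.988, 0.012, -0.071]
contact_force: [-18.1, 6.8, 4.3]
opening: 0.001
```

```bash
python3 - <<'E'
from st import *
to(.477,-.241,.018)
E
```

```text
t 6.65 p [ 0.4776 -0.245   0.0148] F [-18.11   6.79   4.33] q7 1.359
axes [[-0.951, 0.277, -0.137], [0.273, 0.961, 0.043], [0.144, 0.003, -0.99]]
shift in tool [ 0.0021  0.0037 -0.0029]
```

>>> play_rows(
  targets=[
    {"jaw": 1,"dx": 0.008,"dy": 0,"dz": 0,"yaw": 0},
    {"jaw": 1,"dx": 0.02,"dy": 0.003,"dz": 0,"yaw": 0},
    {"jaw": 1,"dx": 0.02,"dy": 0.005,"dz": 0,"yaw": 0},
    {"jaw": 1,"dx": 0.01,"dy": 0,"dz": -0.03,"yaw": 0},
    {"jaw": 1,"dx": 0,"dy": 0,"dz": -0.04,"yaw": 0},
  ],
)

```text
clock: 7.15
tool_pos: [0.4297, -0.2201, 0.0899]
eef_rot: [0.138, 0.987, 0.015, -0.079]
contact_force: [1.0, -0.9, 0.5]
opening: 0.006
```

```bash
python3 - <<'E'
from st import *
s=snap('scene');f=s['frame'][100:280,240:440,::-1];cv2.imwrite('pics/s6.png',cv2.resize(f,None,fx=3,fy=3,interpolation=2))
st()
E
```

```text
t 7.2 p [ 0.4348 -0.2217  0.0954] F [ 1.07 -0.34  4.21] q7 1.361
axes [[-0.951, 0.275, -0.141], [0.271, 0.961, 0.048], [0.148, 0.008, -0.989]]
```

View pics/s6.png

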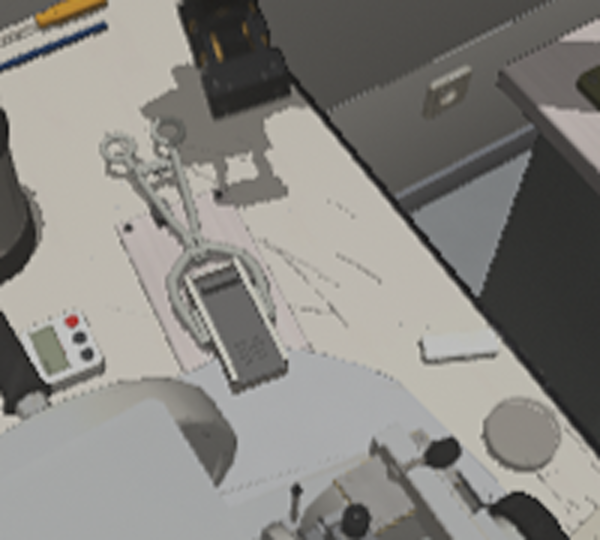

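The ratchet holds: the rings are now close together, at (119,148) and (170,133) in the zoom. I'll measure the handle angle from the ring distance.

```bash
python3 - <<'E'
from meas import *
s=snap('scene')
a=ray(s,240+170/3,100+133/3,.034);b=ray(s,240+119/3,100+148/3,.034)
print(a,b)
d=np.linalg.norm((a-b)[:2]);print('dist',d)
for t in [.28,.33,.38]:
    an=np.arctan2(67,-116)+t;p=.13396*np.array([np.cos(an),np.sin(an)]);print(t,np.linalg.norm(p-[-.131,-.025]))
try:
    print(ring(s,297,144,rad=9))
except Exception as e: print(e)
E
```

```text
[ 0.49282089 -0.23680629  0.034     ] [ 0.54282913 -0.24647021  0.034     ]
dist 0.05093344042535192
0.28 0.05734244560955551
0.33 0.050798066461592656
0.38 0.04422206320915657
(array([ 0.4950502 , -0.24056587,  0.034     ]), ((295.3387451171875, 143.76414489746094), (5.645144462585449, 7.720281600952148), 87.80830383300781))
```

That is tooth 2 (ring distance 50.9 mm against 50.8 expected). Before the lid push I'll check clearance to the instrument beyond the box.

```bash
python3 - <<'E'
from h import *
s=dict(np.load('w2.npz'));L=[s,snap('scene')]
m=np.zeros((16,14))-9
for k,s in enumerate(L):
    P=cloud(s);g=s['z_map']>0
    if k==0: g[215:]=False; g[:, :]&=True
    P=P[g]
    if k==0: g2=np.ones(len(P),bool)
    i=np.floor((P[:,1]+.16)/.02).astype(int);j=np.floor((P[:,0]-.44)/.02).astype(int)
    q=(i>=0)&(i<16)&(j>=0)&(j<14)
    np.maximum.at(m,(i[q],j[q]),P[q,2])
print('      ',' '.join('%4d'%(440+20*j) for j in range(14)))
for i in range(16): print('%6.3f'%(-.16+.02*i),' '.join('%4d'%(v*1000) if v>-8 else '   .' for v in m[i]))
E
```

```text
440  460  480  500  520  540  560  580  600  620  640  660  680  700
-0.160  205  203  200  197   36   36   13   13    2    3    3    3    2    2
-0.140  205  204  199   35   38   38   13   12    2    2   17   21   21   22
-0.120    3    9   12   35   38   38   36   35    3    2   23   26   25   24
-0.100    2    3   33   43   41   41   43   36    3    3   24   25   25   24
-0.080    2    3   36   44   55   58   45   37    1    3   21   25   23   23
-0.060    3    2   31   44   55   53   44   38   10    2    2    5    2    2
-0.040    2    3   13   38   44   43   45   38   11    3    1   25    1    .
-0.020    2    2   12   38   44   42   44   25   26   28   26   27   24    .
 0.000    2    2   11   19   44   42   44   43   18   17   18   22   21    .
 0.020    2    2   16   16   44   42   42   14   12   15   16   14   15    .
 0.040    2   14   13   11   13   13   13   11    9   11   10   10   10    8
 0.060   13   12   11   10   12   11    9   11    9  176  231  254  271  276
 0.080   12    9   10   10   10   10    8    9   11  207  244  264  276  285
 0.100    9   10    9    8    9    7    9    9    9  204  242  263  267  284
 0.120    8    8    6    5    5    6    6   67  113  114  114   85  342  341
 0.140   10    8  108  113  114  114  116  116  115  116  115    .  341  343
```

>>> play_rows(
  targets=[
    {"jaw": 1,"dx": 0,"dy": 0,"dz": -0.01,"yaw": 0.143},
    {"jaw": 1,"dx": 0,"dy": 0,"dz": -0.01,"yaw": 0.143},
    {"jaw": 1,"dx": 0,"dy": 0,"dz": -0.01,"yaw": 0.143},
    {"jaw": 1,"dx": 0,"dy": 0,"dz": -0.01,"yaw": 0.143},
    {"jaw": 1,"dx": 0,"dy": 0,"dz": -0.01,"yaw": 0.143},
  ],
)

```text
clock: 7.8
tool_pos: [0.444, -0.2245, 0.1383]
eef_rot: [0.487, 0.87, -0.011, -0.074]
contact_force: [-0.4, 1.0, -0.4]
opening: 0.008
```

>>> play_rows(
  targets=[
    {"jaw": 1,"dx": 0,"dy": 0,"dz": 0,"yaw": 0.143},
    {"jaw": 1,"dx": 0,"dy": 0,"dz": 0,"yaw": 0.143},
    {"jaw": 1,"dx": 0,"dy": 0,"dz": 0,"yaw": 0.143},
    {"jaw": 1,"dx": 0,"dy": 0,"dz": 0,"yaw": 0.143},
    {"jaw": 1,"dx": 0,"dy": 0,"dz": 0,"yaw": 0.143},
  ],
)

```text
clock: 8.3
tool_pos: [0.4484, -0.2255, 0.135]
eef_rot: [0.77, 0.634, -0.037, -0.062]
contact_force: [-0.1, 0.1, 0.2]
opening: 0.004
```

```bash
python3 - <<'E'
from st import *
to(.538,-.11,.15)
s=snap('wrist','w7.png')
E
```

```text
t 8.3 p [ 0.4484 -0.2255  0.135 ] F [-0.12  0.13  0.24] q7 0.384
axes [[0.193, 0.972, -0.135], [0.981, -0.188, 0.049], [0.022, -0.142, -0.99]]
shift in tool [ 0.1309  0.0632 -0.0214]
```

View pics/w7.png

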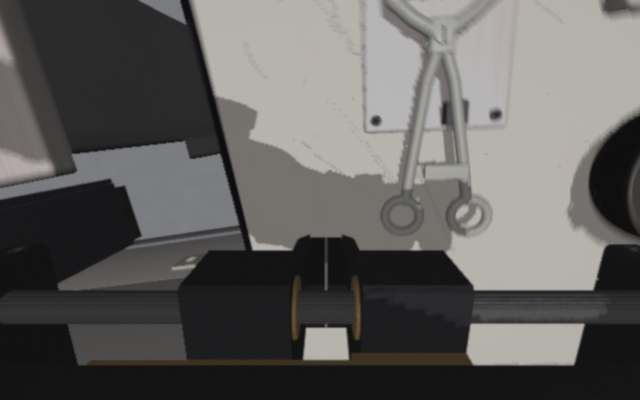

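The wrist view shows the racks crossed at (445,172), with the free ring at (402,215) and the fixed ring at (469,215), so the ratchet is engaged. I'll measure the rings here and then move to a spot where I can see the bar.

```bash
python3 - <<'E'
from meas import *
s=snap('wrist')
for u in [(402,215),(469,215)]:
    p,e=ring(s,*u,rad=28);print(p,e)
E
```

```text
[ 0.49198014 -0.24195681  0.034     ] ((401.5126953125, 214.19528198242188), (23.539165496826172, 25.60224151611328), 83.5417251586914)
[ 0.54189426 -0.24877226  0.034     ] ((468.3900146484375, 213.18789672851562), (23.886442184448242, 27.542966842651367), 68.84058380126953)
```

>>> play_rows(
  targets=[
    {"jaw": 1,"dx": 0.017,"dy": 0.016,"dz": -0.003,"yaw": 0.03},
    {"jaw": 1,"dx": 0.017,"dy": 0.016,"dz": -0.003,"yaw": 0.03},
    {"jaw": 1,"dx": 0.017,"dy": 0.016,"dz": -0.003,"yaw": 0},
    {"jaw": 1,"dx": 0.017,"dy": 0.016,"dz": -0.003,"yaw": 0},
    {"jaw": 1,"dx": 0,"dy": 0,"dz": 0,"yaw": 0},
  ],
)

```text
clock: 8.9
tool_pos: [0.5294, -0.1727, 0.1353]
eef_rot: [0.782, 0.619, -0.04, -0.062]
contact_force: [-0.1, -0.9, 0.2]
opening: 0.009
```

```bash
python3 - <<'E'
from st import *
to(.538,-.11,.15)
s=snap('wrist','w8.png');np.savez('w8.npz',**s)
P=cloud(s);Z=P[...,2]
m=(Z>.049)&(Z<.06);m[250:]=0
n,l,stt,c=cv2.connectedComponentsWithStats(m.astype(np.uint8))
for i in range(1,n):
    if stt[i,4]>40:
        q=P[l==i];print(stt[i],np.median(q,0).round(4),cv2.minAreaRect((q[:,:2]*1000).astype(np.float32)))
E
```

```text
t 8.9 p [ 0.5294 -0.1727  0.1353] F [-0.07 -0.88  0.22] q7 0.233
axes [[0.23, 0.963, -0.139], [0.973, -0.225, 0.047], [0.014, -0.146, -0.989]]
shift in tool [ 0.0632 -0.008  -0.0128]
[302  43  50  17 588] [ 0.5425 -0.0638  0.0535] ((541.92626953125, -63.22254943847656), (7.3297648429870605, 33.633846282958984), 81.63424682617188)
[520 188 120  62 981] [ 0.6726 -0.1999  0.0545] ((681.8584594726562, -204.52700805664062), (78.23538208007812, 18.420133590698242), 23.141454696655273)
```

View pics/w8.png

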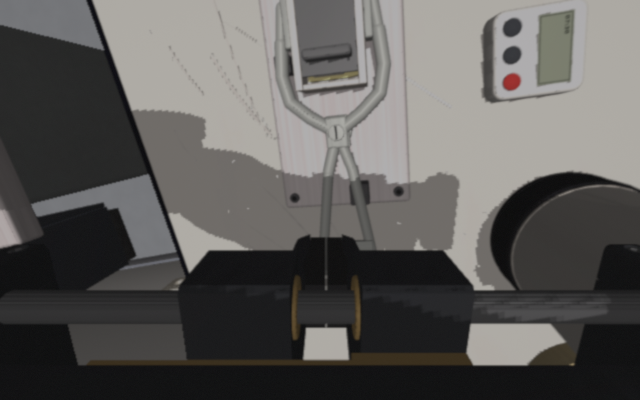

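Bar centre measures (0.542, -0.0635, 0.0535), 7.3 x 33.6 mm, which matches the sheet. I'll approach its pivot side.

>>> play_rows(
  targets=[
    {"jaw": 1,"dx": 0.02,"dy": 0,"dz": 0.016,"yaw": -0.043},
    {"jaw": 1,"dx": 0.02,"dy": 0,"dz": 0.016,"yaw": -0.043},
    {"jaw": 1,"dx": 0.02,"dy": 0,"dz": 0.016,"yaw": 0},
    {"jaw": 1,"dx": 0.02,"dy": 0,"dz": 0.016,"yaw": 0},
    {"jaw": 1,"dx": 0,"dy": 0,"dz": 0,"yaw": 0},
  ],
)

```text
clock: 9.45
tool_pos: [0.5268, -0.0988, 0.0706]
eef_rot: [0.754, 0.653, -0.042, -0.064]
contact_force: [-1.2, 0.2, 0.3]
opening: 0.004
```

```bash
python3 - <<'E'
from st import *
to(.5385,-.0895,.048)
E
```

```text
t 9.45 p [ 0.5268 -0.0988  0.0706] F [-1.19  0.24  0.29] q7 0.218
axes [[0.144, 0.979, -0.146], [0.989, -0.139, 0.041], [0.02, -0.15, -0.988]]
shift in tool [0.0104 0.0136 0.021 ]
```

>>> play_rows(
  targets=[
    {"jaw": 1,"dx": 0.005,"dy": 0.007,"dz": 0.004,"yaw": 0},
    {"jaw": 1,"dx": 0.004,"dy": 0.006,"dz": 0.006,"yaw": 0},
    {"jaw": 1,"dx": 0,"dy": 0,"dz": 0.006,"yaw": 0},
    {"jaw": 1,"dx": 0,"dy": 0,"dz": 0.003,"yaw": 0},
    {"jaw": 1,"dx": 0,"dy": 0,"dz": 0,"yaw": 0},
  ],
)

```text
clock: 9.95
tool_pos: [0.5386, -0.098, 0.0501]
eef_rot: [0.755, 0.651, -0.043, -0.061]
contact_force: [0.4, 0.6, 0.7]
opening: 0.002
```

```bash
python3 - <<'E'
from st import *
to(.5385,-.0895,.048)
E
```

```text
t 9.95 p [ 0.5386 -0.098   0.0501] F [0.41 0.63 0.68] q7 0.211
axes [[0.148, 0.978, -0.144], [0.989, -0.144, 0.037], [0.015, -0.148, -0.989]]
shift in tool [ 0.0084 -0.0011  0.0024]
```

>>> play_rows(
  targets=[
    {"jaw": 1,"dx": 0.01,"dy": 0,"dz": 0.002,"yaw": 0},
    {"jaw": 1,"dx": 0.013,"dy": 0,"dz": 0.0005,"yaw": 0},
    {"jaw": 1,"dx": 0.013,"dy": 0,"dz": 0.0005,"yaw": 0},
    {"jaw": 1,"dx": 0.013,"dy": 0,"dz": 0.0005,"yaw": 0},
    {"jaw": 1,"dx": 0.013,"dy": 0,"dz": 0.0005,"yaw": 0},
  ],
)

```text
clock: 10.45
tool_pos: [0.5471, -0.0369, 0.0479]
eef_rot: [0.757, 0.65, -0.044, -0.059]
contact_force: [-1.1, -2.1, 2.6]
opening: 0.008
```

```bash
python3 - <<'E'
from st import *
to(.55,-.016,.048)
E
```

```text
t 10.45 p [ 0.5471 -0.0369  0.0479] F [-1.12 -2.13  2.55] q7 0.128
axes [[0.152, 0.978, -0.144], [0.988, -0.149, 0.032], [0.01, -0.147, -0.989]]
shift in tool [ 0.0211 -0.0002  0.0002]
```

>>> play_rows(
  targets=[
    {"jaw": 1,"dx": 0.011,"dy": 0,"dz": 0,"yaw": 0},
    {"jaw": 1,"dx": 0.008,"dy": 0,"dz": 0,"yaw": 0},
    {"jaw": 1,"dx": 0.005,"dy": 0,"dz": 0,"yaw": 0},
    {"jaw": 1,"dx": 0.004,"dy": 0,"dz": 0,"yaw": 0},
    {"jaw": 1,"dx": 0.003,"dy": 0,"dz": 0,"yaw": 0},
  ],
)

```text
clock: 10.95
tool_pos: [0.5491, -0.0197, 0.0491]
eef_rot: [0.758, 0.648, -0.054, -0.051]
contact_force: [-1.3, -7.7, 0.1]
opening: 0.007
```

```bash
python3 - <<'E'
from st import *
to(.55,-.016,.048)
s=snap('scene');f=s['frame'][100:280,240:440,::-1];cv2.imwrite('pics/s9.png',cv2.resize(f,None,fx=3,fy=3,interpolation=2))
E
```

```text
t 10.95 p [ 0.5491 -0.0197  0.0491] F [-1.26 -7.71  0.12] q7 0.083
axes [[0.155, 0.977, -0.147], [0.988, -0.156, 0.007], [-0.016, -0.147, -0.989]]
shift in tool [0.0038 0.0004 0.001 ]
```

View pics/s9.png

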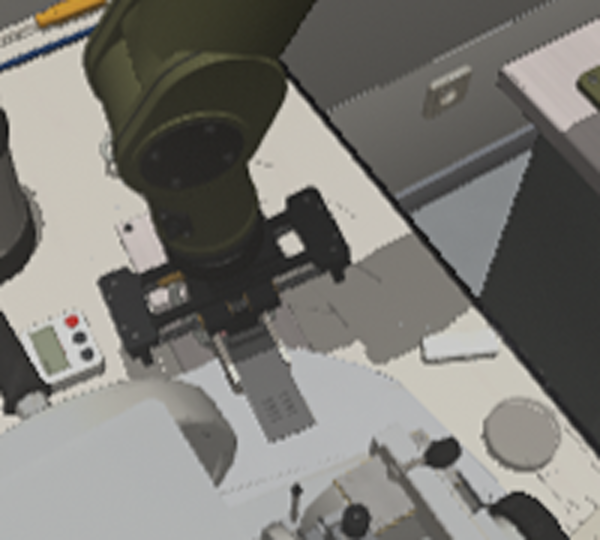

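>>> play_rows(
  targets=[
    {"jaw": 1,"dx": 0.005,"dy": 0,"dz": 0.0005,"yaw": 0},
    {"jaw": 1,"dx": 0.005,"dy": 0,"dz": 0.0005,"yaw": 0},
    {"jaw": 1,"dx": 0.004,"dy": 0,"dz": 0,"yaw": 0},
    {"jaw": 1,"dx": 0.003,"dy": 0,"dz": 0,"yaw": 0},
    {"jaw": 1,"dx": 0.002,"dy": 0,"dz": 0,"yaw": 0},
  ],
)

```text
clock: 11.5
tool_pos: [0.549, -0.02, 0.0494]
eef_rot: [0.762, 0.643, -0.064, -0.041]
contact_force: [-1.2, -5.4, 1.2]
opening: 0.006
```

>>> play_rows(
  targets=[
    {"jaw": 1,"dx": -0.01,"dy": 0,"dz": 0,"yaw": 0},
    {"jaw": 1,"dx": -0.02,"dy": 0,"dz": -0.02,"yaw": 0},
    {"jaw": 1,"dx": -0.035,"dy": 0,"dz": -0.03,"yaw": 0},
    {"jaw": 1,"dx": -0.035,"dy": 0,"dz": -0.03,"yaw": 0},
    {"jaw": 1,"dx": 0,"dy": 0,"dz": 0,"yaw": 0},
  ],
)

```text
clock: 12.0
tool_pos: [0.546, -0.1132, 0.1335]
eef_rot: [0.759, 0.646, -0.062, -0.044]
contact_force: [0.6, -0.9, 0.5]
opening: 0.007
```

```bash
python3 - <<'E'
from st import *
st()
s=snap('wrist','w10.png');np.savez('w10.npz',**s)
P=cloud(s);Z=P[...,2]
m=(Z>.049)&(Z<.06);m[250:]=0
n,l,stt,c=cv2.connectedComponentsWithStats(m.astype(np.uint8))
for i in range(1,n):
    if stt[i,4]>40:
        q=P[l==i];print(stt[i],np.median(q,0).round(4),cv2.minAreaRect((q[:,:2]*1000).astype(np.float32)))
E
```

```text
t 12.0 p [ 0.546  -0.1132  0.1335] F [ 0.62 -0.86  0.48] q7 0.162
axes [[0.157, 0.976, -0.151], [0.987, -0.161, -0.014], [-0.038, -0.147, -0.988]]
[298  40  53  15 644] [ 0.5499 -0.0067  0.0539] ((549.2665405273438, -6.226723670959473), (7.201204299926758, 34.234920501708984), 82.83914947509766)
```

View pics/w10.png

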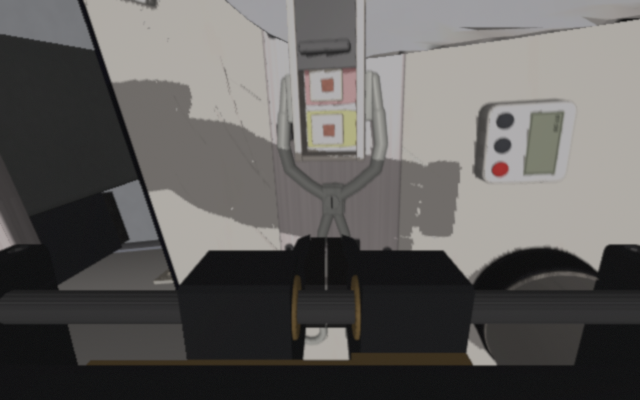

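The lid is open: the bar at (325,46) has moved about 57.5 mm and the tissue blocks show. I'll compare the bar with the box end to rule out the box having slid.

```bash
python3 - <<'E'
from h import *
ax=np.array([.143,.99]);o=np.array([.5353,-.1163])
pv=None
for n in ['w2','w8','w10']:
    s=dict(np.load(n+'.npz'));P=cloud(s);Z=P[...,2]
    X=(P[...,:2]-o)@ax;Y=(P[...,:2]-o)@np.array([-ax[1],ax[0]])
    g=np.ones(Z.shape,bool);g[235:]=0
    bar=g&(Z>.0495)&(Z<.06)&(abs(Y)<.025)&(X>.02)
    rim=g&(Z>.0405)&(Z<.046)&(abs(Y)>.019)&(abs(Y)<.029)&(X>.01)&(X<.16)
    end=g&(Z>.036)&(Z<.046)&(abs(Y)<.02)&(X>.015)&(X<.05)
    piv=g&(Z>.036)&(Z<.042)&(abs(Y)<.012)&(abs(X)<.015)
    print(n,'bar',np.median(X[bar]),'rim',np.percentile(X[rim],[0,1,99]),rim.sum(),'end',np.percentile(X[end],[0,2,50]),'piv',np.median(X[piv]) if piv.any() else None,'ylim',np.percentile(Y[rim],[1,99]))
f=cv2.imread('pics/w10.png')[10:170,240:420];cv2.imwrite('pics/w10z.png',cv2.resize(f,None,fx=3.5,fy=3.5,interpolation=2))
E
```

```text
w2 bar 0.26323733157681395 rim [0.0308719  0.03177663 0.13937594] 782 end [0.03064652 0.03084548 0.04260423] piv -0.0012505591794541328 ylim [-0.02668146  0.02525055]
w8 bar 0.05297940545816255 rim [0.03171687 0.0322976  0.08946456] 1466 end [0.03156508 0.03185165 0.0432837 ] piv -0.0007813891873869395 ylim [-0.02464968  0.02719082]
w10 bar 0.11061579170302442 rim [0.03346217 0.03510177 0.14018723] 2715 end [0.01590015 0.03416192 0.0365498 ] piv -0.0006835958243024038 ylim [-0.02491038  0.02768935]
```

View pics/w10z.png

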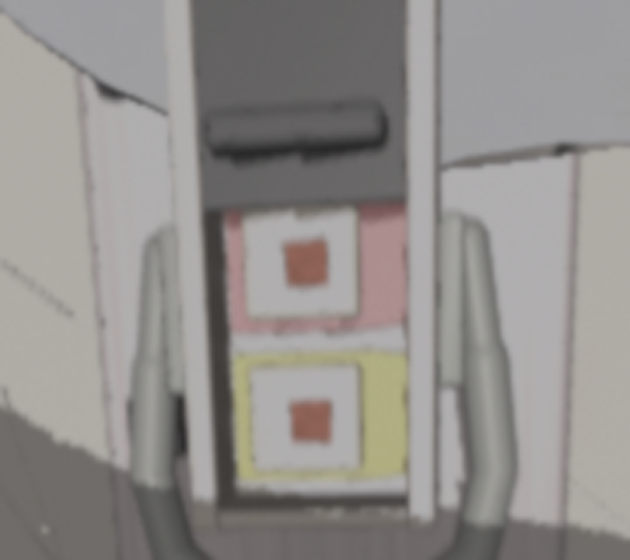

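>>> play_rows(
  targets=[
    {"jaw": 1,"dx": -0.005,"dy": 0,"dz": -0.035,"yaw": 0},
    {"jaw": 1,"dx": -0.005,"dy": 0,"dz": -0.035,"yaw": 0},
    {"jaw": 1,"dx": -0.005,"dy": 0,"dz": -0.035,"yaw": 0},
    {"jaw": 1,"dx": 0,"dy": 0,"dz": 0,"yaw": 0},
    {"jaw": 1,"dx": 0,"dy": 0,"dz": 0,"yaw": 0},
  ],
)

```text
clock: 12.55
tool_pos: [0.5592, -0.1107, 0.2335]
eef_rot: [0.754, 0.652, -0.061, -0.054]
contact_force: [0.2, 0.2, 0.8]
opening: 0.005
```

```bash
python3 - <<'E'
from st import *
st()
s=snap('wrist','w11.png');np.savez('w11.npz',**s)
f=cv2.imread('pics/w11.png')[20:220,230:430];cv2.imwrite('pics/w11z.png',cv2.resize(f,None,fx=3,fy=3,interpolation=2))
f=cv2.imread('pics/w8.png')[0:200,230:430];cv2.imwrite('pics/w8z.png',cv2.resize(f,None,fx=3,fy=3,interpolation=2))
E
```

```text
t 12.55 p [ 0.5592 -0.1107  0.2335] F [0.22 0.22 0.85] q7 0.149
axes [[0.143, 0.976, -0.162], [0.99, -0.144, 0.002], [-0.022, -0.16, -0.987]]
```

View pics/w11z.png

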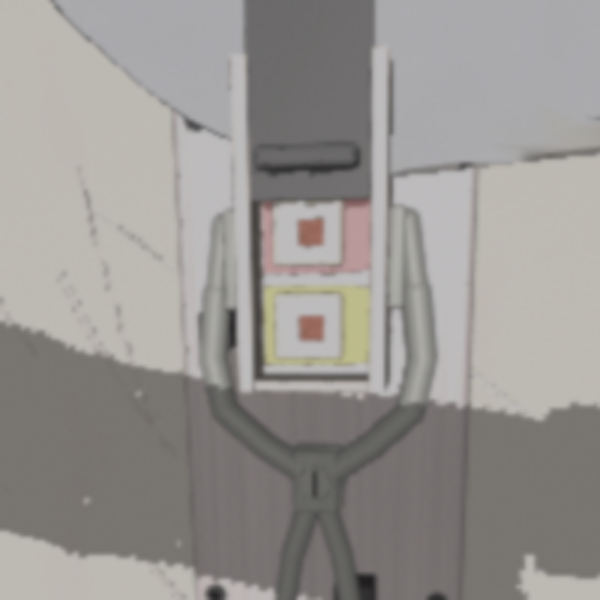

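View pics/w8z.png

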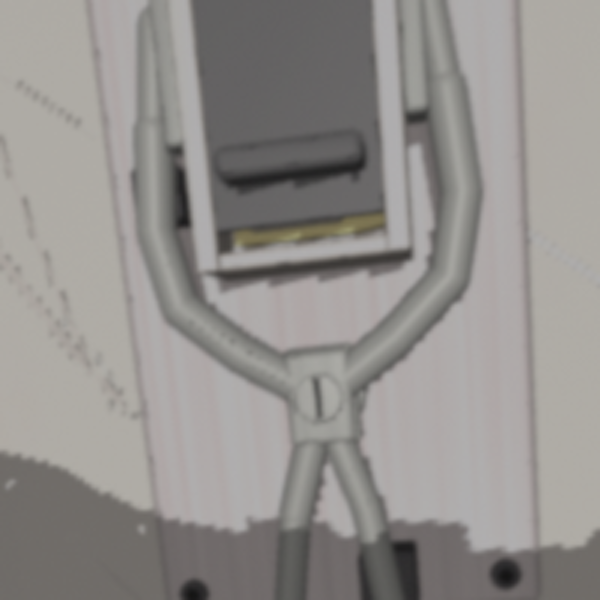

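```bash
python3 - <<'E'
from h import *
o=np.array([.5353,-.1163]);ax=np.array([.1337,.991])
def X(s,u,v,h,oy):
    p=ray(s,230+u/3,oy+v/3,h)[:2]-o;return round(float(p@ax)*1000,1)
s=dict(np.load('w11.npz'))
print('w11 front',X(s,245,390,.043,20),X(s,378,388,.043,20),'back',X(s,238,55,.043,20),X(s,381,47,.043,20),'bar bottom/top edge',X(s,307,150,.054,20),X(s,307,164,.054,20),'lid edge',X(s,310,200,.040,20),'pivot',X(s,316,484,.038,20))
P=cloud(s);Z=P[...,2];XX=(P[...,:2]-o)@ax;Y=(P[...,:2]-o)@np.array([-ax[1],ax[0]])
b=(Z>.0495)&(Z<.06)&(abs(Y)<.02)&(XX>.03)&(XX<.15);print('bar depth',np.median(XX[b])*1000)
s=dict(np.load('w8.npz'))
print('w8 front',X(s,213,270,.043,0),X(s,408,252,.043,0),'bar',X(s,290,142,.054,0),X(s,290,172,.054,0),'lid edge',X(s,300,222,.040,0),'pivot',X(s,318,397,.038,0))
E
```

```text
w11 front 34.0 35.2 back 142.6 143.0 bar bottom/top edge 112.2 108.0 lid edge 97.9 pivot -1.1
bar depth 110.78327247745287
w8 front 31.3 30.3 bar 55.1 49.0 lid edge 40.2 pivot -1.2
```

The slide measures about 55 mm against the box, and the box itself moved about 3 mm. That is too close to 54 mm, so I'll go back and push harder.

```bash
python3 - <<'E'
from st import *
to(.546,-.04,.085)
to(.546,-.04,.048)
E
```

```text
t 12.6 p [ 0.5594 -0.1107  0.2335] F [-0.16  0.02 -0.35] q7 0.149
axes [[0.142, 0.977, -0.161], [0.99, -0.144, 0.001], [-0.022, -0.16, -0.987]]
shift in tool [0.0713 0.0004 0.1489]
t 12.6 p [ 0.5594 -0.1107  0.2335] F [-0.16  0.02 -0.35] q7 0.149
axes [[0.142, 0.977, -0.161], [0.99, -0.144, 0.001], [-0.022, -0.16, -0.987]]
shift in tool [0.0722 0.0064 0.1854]
```

>>> play_rows(
  targets=[
    {"jaw": 1,"dx": 0.018,"dy": 0,"dz": 0.038,"yaw": 0},
    {"jaw": 1,"dx": 0.018,"dy": 0,"dz": 0.038,"yaw": 0},
    {"jaw": 1,"dx": 0.018,"dy": 0,"dz": 0.038,"yaw": 0},
    {"jaw": 1,"dx": 0.012,"dy": 0,"dz": 0.03,"yaw": 0},
    {"jaw": 1,"dx": 0,"dy": 0,"dz": 0,"yaw": 0},
  ],
)

```text
clock: 13.1
tool_pos: [0.5417, -0.0377, 0.0795]
eef_rot: [0.752, 0.653, -0.062, -0.057]
contact_force: [-1.2, -0.4, -0.2]
opening: 0.006
```

```bash
python3 - <<'E'
from st import *
to(.546,-.038,.048)
E
```

```text
t 13.1 p [ 0.5417 -0.0377  0.0795] F [-1.17 -0.4  -0.2 ] q7 0.104
axes [[0.138, 0.976, -0.169], [0.99, -0.14, 0.005], [-0.019, -0.168, -0.986]]
shift in tool [0.0009 0.0096 0.0303]
```

>>> play_rows(
  targets=[
    {"jaw": 1,"dx": 0,"dy": 0.005,"dz": 0.01,"yaw": 0},
    {"jaw": 1,"dx": 0,"dy": 0.005,"dz": 0.01,"yaw": 0},
    {"jaw": 1,"dx": 0,"dy": 0,"dz": 0.006,"yaw": 0},
    {"jaw": 1,"dx": 0,"dy": 0,"dz": 0.003,"yaw": 0},
    {"jaw": 1,"dx": 0,"dy": 0,"dz": 0,"yaw": 0},
  ],
)

```text
clock: 13.6
tool_pos: [0.5485, -0.0416, 0.0484]
eef_rot: [0.753, 0.653, -0.062, -0.056]
contact_force: [0.0, -0.1, -0.3]
opening: 0.006
```

```bash
python3 - <<'E'
from st import *
to(.5495,-.014,.048)
E
```

```text
t 13.6 p [ 0.5485 -0.0416  0.0484] F [ 0.05 -0.14 -0.26] q7 0.113
axes [[0.141, 0.976, -0.166], [0.99, -0.142, 0.003], [-0.02, -0.165, -0.986]]
shift in tool [ 0.0275 -0.0029  0.0003]
```

>>> play_rows(
  targets=[
    {"jaw": 1,"dx": 0.012,"dy": -0.001,"dz": 0,"yaw": 0},
    {"jaw": 1,"dx": 0.01,"dy": -0.001,"dz": 0,"yaw": 0},
    {"jaw": 1,"dx": 0.009,"dy": 0,"dz": -0.0005,"yaw": 0},
    {"jaw": 1,"dx": 0.009,"dy": 0,"dz": -0.0005,"yaw": 0},
    {"jaw": 1,"dx": 0.009,"dy": 0,"dz": -0.0005,"yaw": 0},
  ],
)

```text
clock: 14.1
tool_pos: [0.5517, -0.0099, 0.0522]
eef_rot: [0.757, 0.648, -0.071, -0.047]
contact_force: [-1.6, -11.7, -2.5]
opening: 0.007
```

```bash
python3 - <<'E'
from st import *
to(.5495,-.014,.048)
E
```

```text
t 14.1 p [ 0.5517 -0.0099  0.0522] F [ -1.56 -11.7   -2.52] q7 0.045
axes [[0.15, 0.974, -0.167], [0.988, -0.155, -0.021], [-0.047, -0.162, -0.986]]
shift in tool [-0.0042 -0.0008  0.0046]
```

>>> play_rows(
  targets=[
    {"jaw": 1,"dx": -0.01,"dy": 0,"dz": 0,"yaw": 0},
    {"jaw": 1,"dx": -0.02,"dy": 0,"dz": -0.03,"yaw": 0},
    {"jaw": 1,"dx": -0.03,"dy": 0,"dz": -0.04,"yaw": 0},
    {"jaw": 1,"dx": -0.03,"dy": 0,"dz": -0.04,"yaw": 0},
    {"jaw": 1,"dx": -0.015,"dy": 0,"dz": -0.04,"yaw": 0},
  ],
)

```text
clock: 14.6
tool_pos: [0.5583, -0.1063, 0.2056]
eef_rot: [0.753, 0.652, -0.074, -0.052]
contact_force: [0.7, 0.3, -0.0]
opening: 0.005
```

>>> play_rows(
  targets=[
    {"jaw": 1,"dx": 0,"dy": 0,"dz": -0.03,"yaw": 0},
    {"jaw": 1,"dx": 0,"dy": 0,"dz": 0,"yaw": 0},
    {"jaw": 1,"dx": 0,"dy": 0,"dz": 0,"yaw": 0},
    {"jaw": 1,"dx": 0,"dy": 0,"dz": 0,"yaw": 0},
    {"jaw": 1,"dx": 0,"dy": 0,"dz": 0,"yaw": 0},
  ],
)

```text
clock: 15.1
tool_pos: [0.5659, -0.1067, 0.2415]
eef_rot: [0.754, 0.651, -0.07, -0.048]
contact_force: [0.0, -0.1, -0.6]
opening: 0.003
```

```bash
python3 - <<'E'
from st import *
st()
s=snap('wrist','w12.png');np.savez('w12.npz',**s)
f=cv2.imread('pics/w12.png')[20:220,230:430];cv2.imwrite('pics/w12z.png',cv2.resize(f,None,fx=3,fy=3,interpolation=2))
E
```

```text
t 15.1 p [ 0.5659 -0.1067  0.2415] F [ 0.01 -0.11 -0.55] q7 0.128
axes [[0.142, 0.975, -0.168], [0.989, -0.147, -0.018], [-0.042, -0.164, -0.986]]
```

View pics/w12z.png

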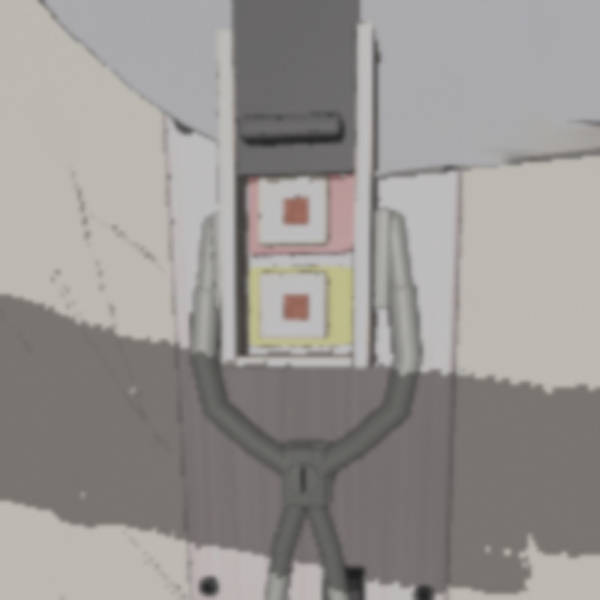

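```bash
python3 - <<'E'
from h import *
o=np.array([.5353,-.1163]);ax=np.array([.1337,.991]);ay=np.array([-ax[1],ax[0]])
for n in ['w2','w8','w11','w12']:
    s=dict(np.load(n+'.npz'));P=cloud(s);Z=P[...,2]
    g=np.ones(Z.shape,bool);g[225:]=0
    X=(P[...,:2]-o)@ax*1000;Y=(P[...,:2]-o)@ay*1000
    bar=g&(Z>.0495)&(Z<.06)&(abs(Y)<22)&(X>20)&(X<150)
    out=[]
    for sg in (1,-1):
        rail=g&(Z>.0395)&(Z<.0465)&(sg*Y>20)&(sg*Y<30)&(X>15)&(X<170)
        out.append((np.percentile(X[rail],[.5,99.5]).round(1).tolist(),int(rail.sum()),np.median(Z[rail]).round(4)))
    # profile down the middle: height vs X
    mid=g&(abs(Y)<12)&(X>10)&(X<200)
    b=np.arange(20,180,4);prof=[(int(k),int(1000*np.median(Z[mid&(X>=k)&(X<k+4)]))) for k in b if (mid&(X>=k)&(X<k+4)).any()]
    print(n,'bar',np.percentile(X[bar],[2,50,98]).round(1),out);print(prof)
E
```

```text
w2 bar [48.9 52.  55.8] [([31.1, 140.0], 319, np.float64(0.0425)), ([31.1, 142.6], 457, np.float64(0.0422))]
[(20, 9), (24, 9), (28, 19), (32, 40), (36, 18), (40, 39), (44, 39), (48, 51), (52, 53), (56, 39), (60, 39), (64, 39), (68, 39), (72, 39), (76, 39), (80, 39), (84, 40), (88, 40), (92, 39), (96, 39), (100, 39), (104, 39), (108, 40), (112, 39), (116, 39), (120, 40), (124, 39), (128, 39), (132, 39), (136, 39), (140, 39), (144, 39), (156, 10), (160, 10), (164, 10), (168, 9), (172, 9), (176, 9)]
w8 bar [50.  52.9 56.7] [([32.1, 90.4], 821, np.float64(0.0424)), ([32.0, 83.7], 650, np.float64(0.0427))]
[(20, 9), (24, 9), (28, 10), (32, 40), (36, 15), (40, 38), (44, 40), (48, 47), (52, 53), (56, 52), (60, 40), (64, 40), (68, 39), (72, 39), (76, 40), (80, 39), (84, 39), (88, 39)]
w11 bar [107.5 110.8 114.2] [([34.4, 166.3], 720, np.float64(0.0434)), ([34.8, 143.4], 622, np.float64(0.0435))]
[(20, 9), (24, 9), (28, 10), (32, 42), (36, 26), (40, 21), (44, 27), (48, 27), (52, 28), (56, 27), (60, 27), (64, 27), (68, 18), (72, 19), (76, 26), (80, 27), (84, 27), (88, 27), (92, 26), (96, 28), (100, 40), (104, 41), (108, 54), (112, 53), (116, 40), (120, 40), (124, 40), (128, 40), (132, 39), (136, 39), (140, 39), (144, 39), (148, 39), (152, 39), (156, 39), (160, 39), (164, 39), (168, 39), (172, 39)]
w12 bar [ 43.7 117.5 124.4] [([48.7, 152.4], 366, np.float64(0.043)), ([45.2, 152.8], 260, np.float64(0.0438))]
[(20, 9), (24, 9), (28, 9), (32, 9), (36, 9), (40, 52), (44, 27), (48, 30), (52, 36), (56, 36), (60, 36), (64, 35), (68, 35), (72, 34), (76, 22), (80, 26), (84, 32), (88, 32), (92, 32), (96, 31), (100, 30), (104, 30), (108, 43), (112, 43), (116, 52), (120, 56), (124, 41), (128, 41), (132, 40), (136, 40), (140, 39), (144, 39), (148, 38), (152, 38), (156, 37), (160, 36), (164, 36), (168, 36), (172, 35), (176, 35)]
```

Measured in the box's own frame, the bar-to-front distance stayed at about 75 mm between the pushes, and the last push only slid the box. So the lid is at its stop. The shut pictures show a gap of about 5 mm behind the front wall, so the lid started slightly open, which accounts for 55 + 5 = 60 mm. That last push also pitched the box by about 0.1 rad in the jaws, which I'll watch on release. Next I'll yaw back so the gripper body clears the dark pot, and check the handle.

>>> play_rows(
  targets=[
    {"jaw": 1,"dx": 0,"dy": 0,"dz": 0,"yaw": -0.143},
    {"jaw": 1,"dx": 0,"dy": 0,"dz": 0,"yaw": -0.143},
    {"jaw": 1,"dx": 0,"dy": 0,"dz": 0,"yaw": -0.143},
    {"jaw": 1,"dx": 0,"dy": 0,"dz": 0,"yaw": -0.143},
    {"jaw": 1,"dx": 0,"dy": 0,"dz": 0,"yaw": -0.143},
  ],
)

```text
clock: 15.65
tool_pos: [0.5626, -0.1036, 0.2355]
eef_rot: [0.465, 0.881, -0.05, -0.076]
contact_force: [0.4, 0.1, 0.3]
opening: 0.004
```

>>> play_rows(
  targets=[
    {"jaw": 1,"dx": 0,"dy": 0,"dz": 0,"yaw": -0.143},
    {"jaw": 1,"dx": 0,"dy": 0,"dz": 0,"yaw": -0.143},
    {"jaw": 1,"dx": 0,"dy": 0,"dz": 0,"yaw": -0.143},
    {"jaw": 1,"dx": 0,"dy": 0,"dz": 0,"yaw": -0.143},
    {"jaw": 1,"dx": 0,"dy": 0,"dz": 0,"yaw": 0},
  ],
)

```text
clock: 16.15
tool_pos: [0.5592, -0.1014, 0.23]
eef_rot: [0.183, 0.978, -0.025, -0.094]
contact_force: [1.0, 0.5, 0.3]
opening: 0.009
```

```bash
python3 - <<'E'
from st import *
to(.484,-.242,.09)
s=snap('wrist','w13.png');np.savez('w13.npz',**s)
s=snap('scene');f=s['frame'][100:280,240:440,::-1];cv2.imwrite('pics/s13.png',cv2.resize(f,None,fx=3,fy=3,interpolation=2))
E
```

```text
t 16.15 p [ 0.5592 -0.1014  0.23  ] F [1.03 0.53 0.34] q7 1.194
axes [[-0.915, 0.354, -0.192], [0.363, 0.932, -0.015], [0.174, -0.083, -0.981]]
shift in tool [-0.0066 -0.1459  0.1538]
```

View pics/w13.png

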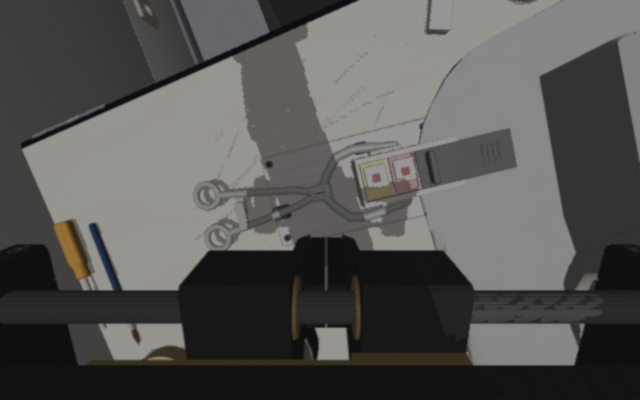

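View pics/s13.png

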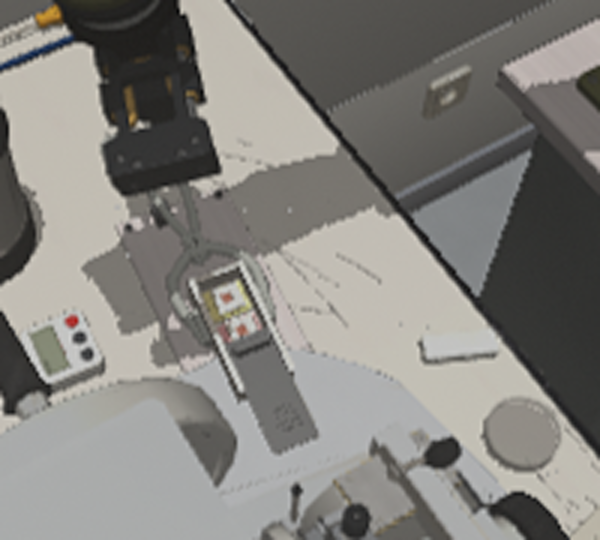

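```bash
cat > chk.py <<'E'
from meas import *
o=np.array([.5353,-.1163]);ax=np.array([.1337,.991]);ay=np.array([-ax[1],ax[0]])
def chk(s,vmax=240):
    P=cloud(s);Z=P[...,2];g=s['z_map']>0;g[vmax:]=0
    X=(P[...,:2]-o)@ax*1000;Y=(P[...,:2]-o)@ay*1000
    mid=g&(abs(Y)<10)&(X>10)&(X<230)
    print('mid',[(int(k),int(1000*np.median(Z[mid&(X>=k)&(X<k+5)]))) for k in range(20,225,5) if (mid&(X>=k)&(X<k+5)).any()])
    for sg in (1,-1):
        rail=g&(Z>.034)&(Z<.056)&(sg*Y>21.5)&(sg*Y<27)&(X>25)&(X<170)
        print('rail',[(k,round(float(1000*np.percentile(Z[rail&(X>=k)&(X<k+10)],70)),1)) for k in range(25,165,10) if (rail&(X>=k)&(X<k+10)).sum()>2],np.percentile(X[rail],[0,1,99,100]).round(1))
E
python3 - <<'E'
from chk import *
s=dict(np.load('w13.npz'));chk(s)
fr,_=ring(s,208,194,rad=24);fx,_=ring(s,219,236,rad=24);print(fr,fx,np.linalg.norm(fr-fx))
E
```

```text
mid [(20, 9), (25, 9), (30, 9), (35, 10), (40, 45), (45, 51), (50, 36), (55, 36), (60, 36), (65, 35), (70, 34), (75, 21), (80, 26), (85, 32), (90, 32), (95, 31), (100, 31), (105, 41), (110, 43), (115, 51), (120, 56), (125, 41), (130, 40), (135, 40), (140, 39), (145, 38), (150, 38), (155, 37), (160, 37), (165, 36), (170, 35), (175, 35), (180, 34), (185, 33), (190, 33), (195, 32), (200, 31), (205, 31), (210, 30), (220, 5)]
rail [(35, 54.3), (45, 55.0), (55, 53.3), (65, 52.3), (75, 50.9), (85, 49.4), (95, 48.2), (105, 46.9), (115, 45.6), (125, 44.2), (135, 43.0), (145, 42.0), (155, 37.4)] [ 41.2  42.6 165.1 169.7]
rail [(35, 53.2), (45, 54.7), (55, 53.4), (65, 51.9), (75, 50.8), (85, 49.4), (95, 48.1), (105, 46.7), (115, 45.6), (125, 44.4), (135, 42.9), (145, 42.0)] [ 41.6  42.8 151.3 152.9]
[ 0.49245551 -0.2416237   0.034     ] [ 0.54258546 -0.2484039   0.034     ] 0.05058639444611546
```

The ring is at (0.4925, -0.2416), so tooth 2 is still locked. The rails show the box pitched by 0.13 rad. I'll go above the ring.

>>> play_rows(
  targets=[
    {"jaw": 1,"dx": -0.002,"dy": -0.028,"dz": 0.032,"yaw": 0},
    {"jaw": 1,"dx": -0.002,"dy": -0.028,"dz": 0.032,"yaw": 0},
    {"jaw": 1,"dx": -0.002,"dy": -0.028,"dz": 0.032,"yaw": 0},
    {"jaw": 1,"dx": -0.002,"dy": -0.028,"dz": 0.032,"yaw": 0},
    {"jaw": 1,"dx": -0.002,"dy": -0.026,"dz": 0.02,"yaw": 0},
  ],
)

```text
clock: 16.75
tool_pos: [0.4953, -0.2327, 0.0915]
eef_rot: [0.187, 0.978, -0.024, -0.088]
contact_force: [0.4, 0.3, 0.2]
opening: 0.007
```

>>> play_rows(
  targets=[
    {"jaw": 1,"dx": 0,"dy": 0,"dz": 0,"yaw": 0},
    {"jaw": 1,"dx": 0,"dy": 0,"dz": 0,"yaw": 0},
    {"jaw": 1,"dx": 0,"dy": 0,"dz": 0,"yaw": 0},
    {"jaw": 1,"dx": 0,"dy": 0,"dz": 0,"yaw": 0},
    {"jaw": 1,"dx": 0,"dy": 0,"dz": 0,"yaw": 0},
  ],
)

```text
clock: 17.25
tool_pos: [0.4937, -0.234, 0.0903]
eef_rot: [0.192, 0.977, -0.026, -0.09]
contact_force: [0.1, 0.3, 0.2]
opening: 0.004
```

```bash
python3 - <<'E'
from st import *
to(.4885,-.2405,.040)
E
```

```text
t 17.25 p [ 0.4937 -0.234   0.0903] F [0.08 0.32 0.22] q7 1.331
axes [[-0.91, 0.371, -0.185], [0.38, 0.925, -0.016], [0.165, -0.084, -0.983]]
shift in tool [-0.0061 -0.0037  0.0505]
```

>>> play_rows(
  targets=[
    {"jaw": 1,"dx": -0.002,"dy": -0.002,"dz": 0.018,"yaw": 0},
    {"jaw": 1,"dx": -0.002,"dy": -0.002,"dz": 0.015,"yaw": 0},
    {"jaw": 1,"dx": -0.001,"dy": 0,"dz": 0.01,"yaw": 0},
    {"jaw": 1,"dx": 0,"dy": 0,"dz": 0.003,"yaw": 0},
    {"jaw": 1,"dx": 0,"dy": 0,"dz": 0,"yaw": 0},
  ],
)

```text
clock: 17.75
tool_pos: [0.4919, -0.2379, 0.0444]
eef_rot: [0.19, 0.978, -0.025, -0.087]
contact_force: [-0.4, 0.0, -0.3]
opening: 0.005
```

```bash
python3 - <<'E'
from st import *
to(.4885,-.2405,.030)
E
```

```text
t 17.75 p [ 0.4919 -0.2379  0.0444] F [-0.36  0.02 -0.34] q7 1.324
axes [[-0.913, 0.368, -0.179], [0.376, 0.926, -0.016], [0.16, -0.082, -0.984]]
shift in tool [-0.0002 -0.0025  0.0149]
```

>>> play_rows(
  targets=[
    {"jaw": 1,"dx": 0.001,"dy": -0.001,"dz": 0.006,"yaw": 0},
    {"jaw": 1,"dx": 0.001,"dy": -0.001,"dz": 0.005,"yaw": 0},
    {"jaw": 1,"dx": 0,"dy": 0,"dz": 0.005,"yaw": 0},
    {"jaw": 1,"dx": 0,"dy": 0,"dz": 0.005,"yaw": 0},
    {"jaw": 1,"dx": 0,"dy": 0,"dz": 0.005,"yaw": 0},
  ],
)

```text
clock: 18.25
tool_pos: [0.481, -0.238, 0.0209]
eef_rot: [0.19, 0.977, -0.025, -0.09]
contact_force: [-1.2, 3.0, 17.2]
opening: 0.009
```

```bash
python3 - <<'E'
from st import *
to(.4885,-.2405,.030)
E
```

```text
t 18.25 p [ 0.481  -0.238   0.0209] F [-1.15  3.05 17.24] q7 1.318
axes [[-0.911, 0.368, -0.186], [0.377, 0.926, -0.014], [0.167, -0.083, -0.983]]
shift in tool [-0.0063 -0.0003 -0.0103]
```

>>> play_rows(
  targets=[
    {"jaw": 1,"dx": 0.007,"dy": 0,"dz": 0.003,"yaw": 0},
    {"jaw": 1,"dx": 0.008,"dy": 0,"dz": 0.004,"yaw": 0},
    {"jaw": 1,"dx": 0.009,"dy": 0,"dz": 0.004,"yaw": 0},
    {"jaw": 1,"dx": 0.009,"dy": 0.001,"dz": 0.004,"yaw": 0},
    {"jaw": 1,"dx": 0.009,"dy": 0.001,"dz": 0.003,"yaw": 0},
  ],
)

```text
clock: 18.75
tool_pos: [0.4539, -0.2243, 0.0196]
eef_rot: [0.191, 0.978, -0.027, -0.073]
contact_force: [10.1, -7.9, 18.0]
opening: 0.004
```

```bash
python3 - <<'E'
from st import *
st()
s=snap('scene');f=s['frame'][100:280,240:440,::-1];cv2.imwrite('pics/s14.png',cv2.resize(f,None,fx=3,fy=3,interpolation=2))
E
```

```text
t 18.75 p [ 0.4539 -0.2243  0.0196] F [10.14 -7.88 18.04] q7 1.288
axes [[-0.916, 0.37, -0.154], [0.378, 0.925, -0.024], [0.133, -0.08, -0.988]]
```

View pics/s14.png

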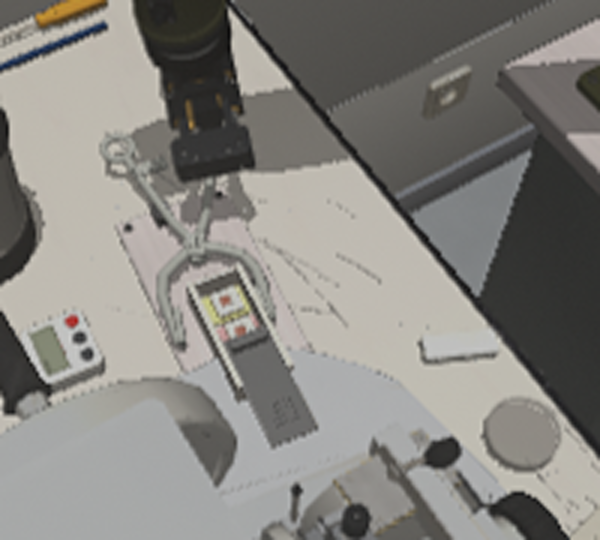

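The free jaw has swung clear of the box. I'll lift off.

>>> play_rows(
  targets=[
    {"jaw": 1,"dx": -0.004,"dy": 0,"dz": -0.006,"yaw": 0},
    {"jaw": 1,"dx": 0,"dy": 0,"dz": -0.02,"yaw": 0},
    {"jaw": 1,"dx": 0,"dy": 0,"dz": -0.03,"yaw": 0},
    {"jaw": 1,"dx": 0,"dy": 0.01,"dz": -0.04,"yaw": 0},
    {"jaw": 1,"dx": 0,"dy": 0.01,"dz": -0.04,"yaw": 0},
  ],
)

```text
clock: 19.3
tool_pos: [0.4806, -0.2084, 0.1543]
eef_rot: [0.195, 0.977, -0.03, -0.078]
contact_force: [1.1, -0.9, -0.4]
opening: 0.008
```

>>> play_rows(
  targets=[
    {"jaw": 1,"dx": -0.03,"dy": 0.02,"dz": -0.02,"yaw": 0},
    {"jaw": 1,"dx": -0.03,"dy": 0.02,"dz": -0.02,"yaw": 0},
    {"jaw": 1,"dx": -0.03,"dy": 0.02,"dz": -0.01,"yaw": 0},
    {"jaw": 1,"dx": 0,"dy": 0,"dz": 0,"yaw": 0},
    {"jaw": 1,"dx": 0,"dy": 0,"dz": 0,"yaw": 0},
  ],
)

```text
clock: 19.8
tool_pos: [0.5991, -0.1853, 0.1933]
eef_rot: [0.195, 0.978, -0.03, -0.073]
contact_force: [-0.3, -2.0, 0.4]
opening: 0.006
```

```bash
python3 - <<'E'
from st import *
from chk import *
st()
s=snap('wrist','w15.png');np.savez('w15.npz',**s);chk(s)
E
```

```text
t 19.8 p [ 0.5991 -0.1853  0.1933] F [-0.27 -2.03  0.37] q7 1.28
axes [[-0.913, 0.377, -0.155], [0.386, 0.922, -0.03], [0.132, -0.087, -0.987]]
mid [(20, 9), (25, 9), (30, 9), (35, 22), (40, 40), (45, 22), (50, 26), (55, 26), (60, 26), (65, 26), (70, 25), (75, 14), (80, 23), (85, 26), (90, 26), (95, 26), (100, 26), (105, 39), (110, 46), (115, 53), (125, 40), (130, 39), (135, 39), (140, 39), (145, 39), (150, 39), (155, 39), (160, 39), (165, 39), (170, 40), (175, 40), (180, 40), (185, 40), (190, 40), (195, 39), (200, 39), (205, 39)]
rail [(35, 42.7), (45, 42.6), (55, 43.1), (65, 42.8), (75, 43.0), (85, 42.9), (95, 42.8), (105, 42.9), (115, 43.1), (125, 42.9), (135, 42.7), (145, 42.6), (155, 39.9)] [ 38.2  38.6 164.2 169.4]
rail [(35, 42.8), (45, 43.0), (55, 42.7), (65, 43.0), (75, 42.9), (85, 43.0), (95, 43.2), (105, 42.9), (115, 42.8), (125, 43.0), (135, 42.8), (145, 42.6)] [ 38.4  38.8 147.3 148.5]
```

View pics/w15.png

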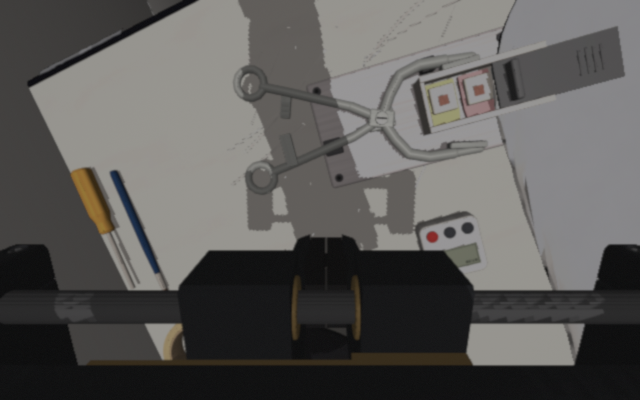

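The box now stands level, with the rails at 42.8 mm along their whole length, and the handle is open. I'll retreat upward away from the pot and verify.

>>> play_rows(
  targets=[
    {"jaw": 1,"dx": 0.02,"dy": 0,"dz": -0.03,"yaw": 0},
    {"jaw": 1,"dx": 0.02,"dy": 0,"dz": -0.03,"yaw": 0},
    {"jaw": 1,"dx": 0,"dy": 0,"dz": -0.02,"yaw": 0},
    {"jaw": 1,"dx": 0,"dy": 0,"dz": 0,"yaw": 0},
    {"jaw": 1,"dx": 0,"dy": 0,"dz": 0,"yaw": 0},
  ],
)

```text
clock: 20.35
tool_pos: [0.5651, -0.1696, 0.2757]
eef_rot: [0.198, 0.976, -0.031, -0.081]
contact_force: [0.4, -1.0, 0.2]
opening: 0.005
```

```bash
python3 - <<'E'
from st import *
from chk import *
s=dict(np.load('w15.npz'))
fr,_=ring(s,250,83,rad=26);fx,_=ring(s,262,177,rad=26);d=np.linalg.norm(fr-fx)
a0=np.arctan2(67,-116)
from scipy.optimize import brentq
print(fr,fx,d,'angle',brentq(lambda t:np.linalg.norm(.13396*np.array([np.cos(a0+t),np.sin(a0+t)])-[-.131,-.025])-d,-.1,.42))
st()
s=snap('scene','s16.png')
for n,(u,v,h) in dict(timer=(262,215,.023),mailer=(393,216,.015),dish=(413,243,.017)).items():
    a=cv2.imread('pics/scene0.png')[v-18:v+18,u-20:u+20].astype(int);b=s['frame'][v-18:v+18,u-20:u+20,::-1].astype(int);print(n,'diff',abs(a-b).mean())
E
```

```text
[ 0.45480242 -0.22217365  0.034     ] [ 0.54292468 -0.24926097  0.034     ] 0.09219140761378396 angle 0.008166314525916728
t 20.35 p [ 0.5651 -0.1696  0.2757] F [ 0.43 -0.99  0.17] q7 1.275
axes [[-0.909, 0.381, -0.17], [0.391, 0.92, -0.028], [0.145, -0.092, -0.985]]
timer diff 5.721064814814815
mailer diff 5.357175925925926
dish diff 5.038657407407407
```

View pics/s16.png

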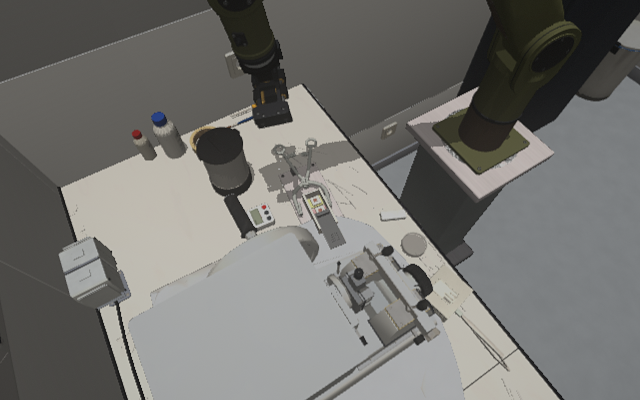

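The handle is at about 0.01 rad, the box is level with its lid out, and the bystanders haven't moved. The arm is clear, so I'm handing in.

```bash
python3 - <<'E'
from h import *
print(r.finish_job())
E
```

```text
the job is handed in; nothing more can be done
None
```

The job is handed in at about 20 s on the clock. By my measurements every step was met. `finish_job` gave no verdict.

- **Clamping:** I swung the free handle shut. The ring distance was 50.6 mm against 50.8 mm expected for the second tooth, and it held with the arm off.
- **Lid:** I pushed the lid open by its bar until it would go no further.
- **Release:** I pressed the ring down and drew it outward. The handle swung open.

**Last checks before handing in:**

| Check | Measured | Required |
|---|---|---|
| Handle angle | about 0.01 rad | below 0.08 rad |
| Box level | rails at 42.6–43.2 mm all along | tilt below 0.05 rad |
| Box centre from pivot | about 93 mm | 65–110 mm |
| Timer, mailer and dish | look unmoved in the scene view | within 20 mm |
| Robot contact | arm well clear, at most about 1 N | touches nothing |

**Things that disagreed or went badly:**
- **Lid travel:** I measured 55–57 mm, not 60. The bar stopped moving against the box even at 8–12 N. The lid also seemed to start about 5 mm open, so I took it to be at its stop. The measured travel leaves only a small margin over the 54 mm needed.
- **Second push:** I pushed again to make sure. That slid the box several millimetres in the jaws and pitched it by 0.13 rad (the limit is 0.3). It dropped level on release.
- **Ring forces:** I closed the handle with about 19 N and pressed the ring with about 17 N. Both are a little above the forces given.
- **Gripper tilt:** The gripper tilted up to about 0.2 rad under load.

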